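# Make up a plating load on the spring scale

### The arm

A 6-joint arm with a two-finger parallel gripper is mounted at the origin on the work surface. World frame = base frame: x ahead of the robot, y to its left, z up, the work surface at z = 0. Lengths are in mm, angles in rad, forces in N, time in s.
With the tool pointing down it reaches from about 275 to 750 mm from the base axis. Payload 10.2 kg.
Tool frame: the origin (TCP) lies midway between the tips of the shut fingers; the grasp point (between the pads) lies 19 mm behind it; z points along the fingers, y is the line along which they close (so a half turn about z gives the same grasp; the last joint's range is limited). The gripper opens to 85 mm and grips with 20 to 120 N. Pads are 22 mm wide; open, the fingers measure 114 mm over their backs; the gripper's body (76 mm by 85 mm) begins 54 mm behind the grasp point. The pads swing forward as they close: fully open they stand 13 mm farther back than shut.
Start: joints at [1.044, 0.313, 1.498, -0, 1.331, -0.223], TCP at [157.066, 500.961, 231.294] pointing down, gripper open.
Joint ranges: [-2.94, 2.94], [-0.97, 2.17], [0.19, 2.56], [-1.23, 4.37], [0.02, 3.11], [-2.88, 2.88]. Speed limits (rad/s): [2.39, 2.39, 3.01, 3.14, 3.14, 3.14].

### API

Orientations are given as a unit quaternion [w, x, y, z].
In Python, from rig import ctrl, capture, camera_info gives the robot as it stands.
- The arm moves only by the tool apply_moves, never from a script. Its argument "targets" is a list of rows, each a list of 3 entries, a list of its own where there are three numbers: the finger opening in mm, from 0 to 85.4, then the shift along the world's x, y, z in mm, then the turn, a rotation vector about the world's x, y, z in degrees. In form: [[grip, [dx, dy, dz], [rx, ry, rz]], ...]. A call has 1 to 20 rows; each row is the pose to reach, as a shift and turn from the pose commanded when the call began; what a row does not reach only later rows make up. A row lasts 1/10 s, in which the tool goes at most 50 mm and 8.59 degrees, less where a joint would pass 70% of its speed; a pose out of reach is approached as far as the arm can. A call with a gripper value outside its range is refused whole. The fingers move at their own pace and stop on an object; "squeeze" is the grip in N (left out, the last holds). Time passes only in rows, so rows that repeat a pose let the fingers close. It gives the time, the measured TCP pose, the force, the opening and the grip force at its end, in the units of the state.
- ctrl.sense(): the state, without advancing time (a new reading comes with each control period).
- capture(name): name is "scene" or "top"; returns (picture, depth): 400x640x3 uint8, blue, green, red; 400x640 float32, mm along the optical axis (not along the pixel's ray), 0 where there is no reading.
- camera_info(name): a dict with "vfov" (degrees; the focal length in pixels is half the picture's height over the tangent of half this angle, whatever the lens; pixels are square), "cx", "cy" (the principal point, pixels), "extrinsics" (4x4, takes a point from camera to world coordinates). Camera axes: x right, y down, z forward; pixel columns grow to the right and rows downward; lengths in mm; the calibration is good to about 2 mm. A picture is of the moment at which its call begins. camera_info takes no time and is no camera call.
- ctrl.finish_job(): hands the job in; it is judged then, once.
The state is a dict: "time_s": time; "joints": joint angles; "dq": joint speeds; "tau": joint torques, N m; "eef_pos": TCP position; "ee_rot": TCP orientation; "force": force on the tool from outside, world axes, zero at the start; "wrist_torque": the same for the moment, N m; "grip_width": opening from 0.0 (shut) to 1.0 (fully open); "grip_force": force on a finger pad.
Only numpy, scipy, OpenCV 4.12 (cv2) and the standard library are available. Lean on these libraries where they do the work, as an engineer would, in place of code of your own. Each camera call takes 0.05 s, during which the arm holds its last target. There are 200 camera calls.

### The job

Make up this load for plating. Move the spanner off the scale tray and lay it on the black rubber mat, then seat every square cap in a tray pocket of its own, open rim down and flat on the pocket floor; when all the caps are in, make up the weight by setting hexagonal slugs on the tray's plain strip until the pointer rests between the two marks, the spare slugs staying on the bench. Do not disturb the bottle, the mug or the screwdriver.

Things in the scene. Friction and masses are not known exactly. Their poses are not given: they have to be found in the camera images.
- pan (a joint): how far the sprung tray has sunk, m: 0 empty, grows downward, stop at 0.050; about 6.5 mm per 100 g. The pointer is between the two black marks from 0.030 to 0.040.
- scale: spring scale: fixed grey base 170 x 190 x 30 mm, origin centre of its underside. On a stem rides an aluminium tray 120 (x) x 230 (y) x 16 mm, its top 101 mm above the bench when empty. Tray half at -x: row of three square pockets; half at +x: plain strip with 5 mm lips. At x = +78 mm a white slotted gauge, 56 mm wide, up to 142 mm high, two black marks, pointer in front
- strip (a point): point on the tray's top surface at the centre of the plain strip for slugs (54 x 222 mm clear, long side along the scale's y); sinks with the tray; axes as the scale's
- pointer (a point): middle of the red pointer bar (50 mm wide) fixed to the tray, on the +x side of the gauge; sinks with the tray
- mark_high (a point): upper pair of black marks on the gauge
- mark_low (a point): lower pair of black marks on the gauge, 10 mm below the upper
- mat: thin black rubber mat fixed on the bench between robot and scale, 90 (x) x 250 (y) x 3 mm; origin centre of its underside
- mat_top (a point): centre of the mat's upper surface, axes as the mat's
- spanner: steel spanner, 170 mm long along its x, handle 17 mm wide and 7 mm thick, heads up to 42 mm wide; origin at its middle on the underside. Starts lying flat across the tray, over pockets
- bottle: bystander: white bottle, 64 mm wide, 190 mm high, origin centre of its underside; leave alone
- mug: bystander: white mug, 76 mm wide, 90 mm high, origin centre of its underside; leave alone
- driver: bystander: screwdriver lying on the bench beyond the scale; leave alone
- pocket1 (a point): centre of the floor of a square pocket, 45 x 45 mm, 8 mm deep, in the tray (scale's x -30 mm, y -72 mm); sides parallel to the scale's x and y; sinks with the tray
- pocket2 (a point): centre of the floor of a square pocket, 45 x 45 mm, 8 mm deep, in the tray (scale's x -30 mm, y 0); sides parallel to the scale's x and y; sinks with the tray
- pocket3 (a point): centre of the floor of a square pocket, 45 x 45 mm, 8 mm deep, in the tray (scale's x -30 mm, y +72 mm); sides parallel to the scale's x and y; sinks with the tray
- cap1: square steel tube cap, 80 g: hollow, 40 x 40 mm, 28 mm high, 3 mm walls, open at the rim; closed top with a 30 x 30 x 3 mm raised step. Origin at the middle of the 28 mm; z points from open rim (z = -14 mm) to closed top (+14, step to +17). Starts lying on a side wall, closed top roughly towards the robot; may be absent
- cap2: square steel tube cap, 80 g: hollow, 40 x 40 mm, 28 mm high, 3 mm walls, open at the rim; closed top with a 30 x 30 x 3 mm raised step. Origin at the middle of the 28 mm; z points from open rim (z = -14 mm) to closed top (+14, step to +17). Starts lying on a side wall, closed top roughly towards the robot; may be absent
- cap3: square steel tube cap, 80 g: hollow, 40 x 40 mm, 28 mm high, 3 mm walls, open at the rim; closed top with a 30 x 30 x 3 mm raised step. Origin at the middle of the 28 mm; z points from open rim (z = -14 mm) to closed top (+14, step to +17). Starts lying on a side wall, closed top roughly towards the robot; may be absent
- slug1: hexagonal steel slug, about 100 g (each differs a little): 27 mm across flats, 22 mm high, origin at its centre, z along the hexagon's axis, flats facing its x and every 60 degrees; starts standing on the bench; may be absent
- slug2: hexagonal steel slug, about 100 g (each differs a little): 27 mm across flats, 22 mm high, origin at its centre, z along the hexagon's axis, flats facing its x and every 60 degrees; starts standing on the bench; may be absent
- slug3: hexagonal steel slug, about 100 g (each differs a little): 27 mm across flats, 22 mm high, origin at its centre, z along the hexagon's axis, flats facing its x and every 60 degrees; starts standing on the bench; may be absent
- slug4: hexagonal steel slug, about 100 g (each differs a little): 27 mm across flats, 22 mm high, origin at its centre, z along the hexagon's axis, flats facing its x and every 60 degrees; starts standing on the bench; may be absent
- slug5: hexagonal steel slug, about 100 g (each differs a little): 27 mm across flats, 22 mm high, origin at its centre, z along the hexagon's axis, flats facing its x and every 60 degrees; starts standing on the bench; may be absent
Mind the look-alikes: they are no part of the job. Leave any red look-alike of the cap3 alone.

How it is judged (in metres and radians):
On the way, in this order (a step that is already met when the one before it is completed fails the run):
1. the spanner lies on the mat (x of spanner in the frame of mat_top between -0.045 and 0.045 m and y of spanner in the frame of mat_top between -0.125 and 0.125 m and z of spanner in the frame of mat_top between -0.003 and 0.02 m), for 0.2 s.
2. every cap is seated rim down in a pocket while the pointer is still above the upper mark (((angle between cap1's own z axis and vertical below 0.1 rad and horizontal distance between cap1 and pocket1 below 0.006 m and z of cap1 in the frame of pocket1 between 0.011 and 0.017 m) or (angle between cap1's own z axis and vertical below 0.1 rad and horizontal distance between cap1 and pocket2 below 0.006 m and z of cap1 in the frame of pocket2 between 0.011 and 0.017 m) or (angle between cap1's own z axis and vertical below 0.1 rad and horizontal distance between cap1 and pocket3 below 0.006 m and z of cap1 in the frame of pocket3 between 0.011 and 0.017 m)) and ((angle between cap2's own z axis and vertical below 0.1 rad and horizontal distance between cap2 and pocket1 below 0.006 m and z of cap2 in the frame of pocket1 between 0.011 and 0.017 m) or (angle between cap2's own z axis and vertical below 0.1 rad and horizontal distance between cap2 and pocket2 below 0.006 m and z of cap2 in the frame of pocket2 between 0.011 and 0.017 m) or (angle between cap2's own z axis and vertical below 0.1 rad and horizontal distance between cap2 and pocket3 below 0.006 m and z of cap2 in the frame of pocket3 between 0.011 and 0.017 m)) and ((angle between cap3's own z axis and vertical below 0.1 rad and horizontal distance between cap3 and pocket1 below 0.006 m and z of cap3 in the frame of pocket1 between 0.011 and 0.017 m) or (angle between cap3's own z axis and vertical below 0.1 rad and horizontal distance between cap3 and pocket2 below 0.006 m and z of cap3 in the frame of pocket2 between 0.011 and 0.017 m) or (angle between cap3's own z axis and vertical below 0.1 rad and horizontal distance between cap3 and pocket3 below 0.006 m and z of cap3 in the frame of pocket3 between 0.011 and 0.017 m)) and value of joint pan below 0.029 m), for 0.2 s.
At the end, for the whole second after the job is handed in: Spanner centre on the mat; every cap present is rim down in a pocket (within 6 mm of its centre, flat within 0.1 rad, on the floor within 3 mm); every slug present is either on the tray's strip or on the bench; the tray has sunk 30 to 40 mm; all at rest (all of step 1 and ((angle between cap1's own z axis and vertical below 0.1 rad and horizontal distance between cap1 and pocket1 below 0.006 m and z of cap1 in the frame of pocket1 between 0.011 and 0.017 m) or (angle between cap1's own z axis and vertical below 0.1 rad and horizontal distance between cap1 and pocket2 below 0.006 m and z of cap1 in the frame of pocket2 between 0.011 and 0.017 m) or (angle between cap1's own z axis and vertical below 0.1 rad and horizontal distance between cap1 and pocket3 below 0.006 m and z of cap1 in the frame of pocket3 between 0.011 and 0.017 m)) and ((angle between cap2's own z axis and vertical below 0.1 rad and horizontal distance between cap2 and pocket1 below 0.006 m and z of cap2 in the frame of pocket1 between 0.011 and 0.017 m) or (angle between cap2's own z axis and vertical below 0.1 rad and horizontal distance between cap2 and pocket2 below 0.006 m and z of cap2 in the frame of pocket2 between 0.011 and 0.017 m) or (angle between cap2's own z axis and vertical below 0.1 rad and horizontal distance between cap2 and pocket3 below 0.006 m and z of cap2 in the frame of pocket3 between 0.011 and 0.017 m)) and ((angle between cap3's own z axis and vertical below 0.1 rad and horizontal distance between cap3 and pocket1 below 0.006 m and z of cap3 in the frame of pocket1 between 0.011 and 0.017 m) or (angle between cap3's own z axis and vertical below 0.1 rad and horizontal distance between cap3 and pocket2 below 0.006 m and z of cap3 in the frame of pocket2 between 0.011 and 0.017 m) or (angle between cap3's own z axis and vertical below 0.1 rad and horizontal distance between cap3 and pocket3 below 0.006 m and z of cap3 in the frame of pocket3 between 0.011 and 0.017 m)) and (height (world z) of slug1 between 0 and 0.03 m or (x of slug1 in the frame of strip between -0.03 and 0.03 m and y of slug1 in the frame of strip between -0.115 and 0.115 m and z of slug1 in the frame of strip between 0.005 and 0.02 m)) and (height (world z) of slug2 between 0 and 0.03 m or (x of slug2 in the frame of strip between -0.03 and 0.03 m and y of slug2 in the frame of strip between -0.115 and 0.115 m and z of slug2 in the frame of strip between 0.005 and 0.02 m)) and (height (world z) of slug3 between 0 and 0.03 m or (x of slug3 in the frame of strip between -0.03 and 0.03 m and y of slug3 in the frame of strip between -0.115 and 0.115 m and z of slug3 in the frame of strip between 0.005 and 0.02 m)) and (height (world z) of slug4 between 0 and 0.03 m or (x of slug4 in the frame of strip between -0.03 and 0.03 m and y of slug4 in the frame of strip between -0.115 and 0.115 m and z of slug4 in the frame of strip between 0.005 and 0.02 m)) and (height (world z) of slug5 between 0 and 0.03 m or (x of slug5 in the frame of strip between -0.03 and 0.03 m and y of slug5 in the frame of strip between -0.115 and 0.115 m and z of slug5 in the frame of strip between 0.005 and 0.02 m)) and value of joint pan between 0.03 and 0.04 m and velocity of joint pan between -0.01 and 0.01 m/s and linear speed of each of cap1, cap2, cap3, slug1, slug2, slug3, slug4, slug5, spanner below 0.02 m/s); the robot touches nothing.
It fails at once if the bottle is moved more than 4 cm (distance of bottle from where it was at the start of the episode above 0.04 m).
It fails at once if the mug is moved more than 4 cm (distance of mug from where it was at the start of the episode above 0.04 m).
It fails at once if the screwdriver is moved more than 4 cm (distance of driver from where it was at the start of the episode above 0.04 m).
Of cap1, cap2, cap3 only 2 to 3 are there at a start; the rules pass over those that are not, and their reading is None.
Of slug1, slug2, slug3, slug4, slug5 only 4 to 5 are there at a start; the rules pass over those that are not, and their reading is None.
At some moment in a run one of cap1, cap2, cap3, slug1, slug2, slug3, slug4, slug5 may be knocked a few centimetres aside while the robot is not near it.
Once in a run the grip may slacken for a moment while it holds something.
It also fails if it takes over 200 s, if anything falls off the work surface, if the arm or the gripper's body presses on something with over 40 N, if the wrist force passes 120 N, or if a joint passes its speed limit or range.

## Working session

There is one attempt and no reset: what is moved stays moved. The work goes in short steps, Python scripts to look and compute and a tool call to move; the robot and the scene stay as the last step left them, time stands still between calls to the robot, and variables do not carry over. Pictures are saved under pics/ and viewed, at most 14 in all, crops included, and the job is handed in when it is done.

Besides the shell and the picture viewer there is one more tool, called after "Request:" as a command line: name --argument value ..., lists and objects as JSON in quotes. apply_moves: Moves the arm, as the interface text tells. Its arguments: {"type":"object","properties":{"targets":{"type":"array","items":{"type":"array"}},"squeeze":{"type":"number"}},"required":["targets"]}

```bash
mkdir -p pics; ls
cat > h.py <<'E'
import numpy as np, cv2
from rig import ctrl, capture, camera_info
def cam(n):
    i=camera_info(n); f=200/np.tan(np.radians(i['vfov'])/2); return f,i['cx'],i['cy'],np.array(i['extrinsics'])
def pts(n,d):
    f,cx,cy,E=cam(n); v,u=np.mgrid[0:400,0:640]
    P=np.stack([(u-cx)/f*d,(v-cy)/f*d,d],-1); W=P@E[:3,:3].T+E[:3,3]; W[d==0]=np.nan; return W
def ray(n,u,v,z):
    f,cx,cy,E=cam(n); r=E[:3,:3]@np.array([(u-cx)/f,(v-cy)/f,1]); o=E[:3,3]; return o+r*(z-o[2])/r[2]
def proj(n,p):
    f,cx,cy,E=cam(n); q=E[:3,:3].T@(np.array(p)-E[:3,3]); return q[0]/q[2]*f+cx,q[1]/q[2]*f+cy
E
python3 - <<'E'
from h import *
for n in('scene','top'):
    p,d=capture(n); cv2.imwrite(f'pics/{n}0.png',p); np.savez(f'{n}0.npz',p=p,d=d); i=camera_info(n); print(n,i)
    print((d>0).mean())
print(ctrl.sense())
E
```

```text
pics
scene {'vfov': 50.923470299672566, 'cx': 321.897321616561, 'cy': 199.13649510596014, 'extrinsics': array([[-5.87351297e-01,  6.77889371e-01, -4.42136240e-01,
         1.07994139e+03],
       [ 8.09211328e-01,  4.82449380e-01, -3.35290354e-01,
         3.56835985e+02],
       [-1.39814122e-02, -5.54714879e-01, -8.31923027e-01,
         9.98586301e+02],
       [ 0.00000000e+00,  0.00000000e+00,  0.00000000e+00,
         1.00000000e+00]])}
0.9959921875
top {'vfov': 46.67962526581607, 'cx': 311.7052312166129, 'cy': 199.23185549599526, 'extrinsics': array([[ 1.04596471e-02, -9.92874927e-01,  1.18701200e-01,
         4.58596822e+02],
       [-9.99665490e-01, -1.31908303e-02, -2.22465857e-02,
         1.32714584e+01],
       [ 2.36538445e-02, -1.18428801e-01, -9.92680772e-01,
         1.26108248e+03],
       [ 0.00000000e+00,  0.00000000e+00,  0.00000000e+00,
         1.00000000e+00]])}
0.99616796875
{'time_s': 0.1, 'joints': array([ 1.04364169e+00,  3.13434359e-01,  1.49834160e+00, -3.72091860e-05,
        1.33097025e+00, -2.23404626e-01]), 'dq': array([ 0.00138506, -0.00287503, -0.00136581, -0.00037361,  0.00182519,
        0.00028647]), 'tau': array([ 4.53590488e-03, -4.12895644e+01, -2.60140979e+01, -7.68686891e-05,
        3.04368885e-03, -3.90042089e-05]), 'eef_pos': array([156.93939573, 500.76775761, 230.77900919]), 'ee_rot': array([-1.94595868e-04,  1.51287416e-01,  9.88489648e-01, -5.43260008e-04]), 'force': array([-0.52113555,  0.40196472, -0.44911507]), 'wrist_torque': array([-0.00813593, -0.02093192, -0.01953824]), 'grip_force': 0.0, 'grip_width': 0.9975585618373336}
```

View pics/scene0.png

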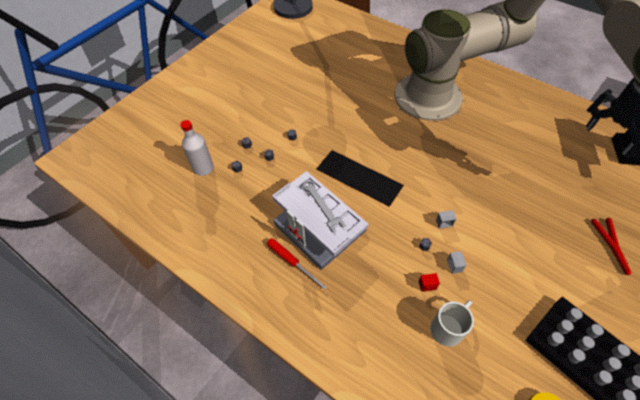

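View pics/top0.png

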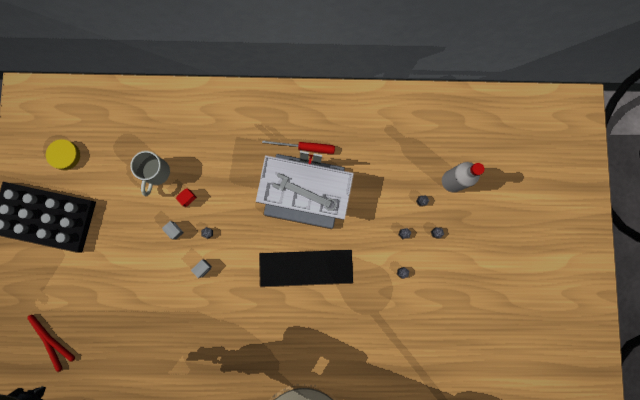

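Both views show two grey caps at top-view pixels (172,230) and (201,268), with the red look-alike at (186,197). There are five slugs, at (208,232), (423,200), (404,233), (437,232) and (403,272). The spanner lies diagonally on the tray near (308,190) and the mat is near (306,267).

```bash
cat >> h.py <<'E'
def load(n,k='0'):
    z=np.load(f'{n}{k}.npz'); return z['p'],pts(n,z['d'])
def both(k='0'):
    a=[];c=[]
    for n in('scene','top'):
        p,W=load(n,k); a.append(W.reshape(-1,3)); c.append(p.reshape(-1,3))
    return a,c
def snap(k):
    for n in('scene','top'):
        p,d=capture(n); np.savez(f'{n}{k}.npz',p=p,d=d); cv2.imwrite(f'pics/{n}{k}.png',p)
E
python3 - <<'E'
from h import *
a,c=both()
for n,A in zip(('scene','top'),a):
    m=(A[:,0]>250)&(A[:,0]<350)&(A[:,1]<250)&(A[:,1]>150); print(n,'bench z',np.nanmean(A[m,2]),np.nanstd(A[m,2]))
T=a[1]
p,W=load('top'); hsv=cv2.cvtColor(p,cv2.COLOR_BGR2HSV)
for nm,(u,v) in dict(capA=(172,230),capB=(201,268),red=(186,197),s1=(208,232),s2=(423,200),s3=(404,233),s4=(437,232),s5=(403,272),mug=(148,168),bot=(460,178)).items():
    r=ray('top',u,v,0); print('\n',nm,r.round())
    for A,n in zip(a,'st'):
        m=(np.hypot(A[:,0]-r[0],A[:,1]-r[1])<45)&(A[:,2]>6)
        Q=A[m]
        if len(Q)<3: continue
        top=Q[Q[:,2]>np.percentile(Q[:,2],95)-4]
        rect=cv2.minAreaRect(top[:,:2].astype(np.float32))
        print(n,len(Q),'zmax',Q[:,2].max().round(1),'top n',len(top),'ctr',top.mean(0).round(1),'rect',np.round(rect[0],1),np.round(rect[1],1),round(rect[2],1))
# mat, tray
m=(hsv[:,:,2]<40); m[:,:240]=0;m[:,370:]=0;m[:240]=0;m[300:]=0
Q=W[m]; print('mat',cv2.minAreaRect(Q[:,:2].astype(np.float32)),Q[:,2].mean())
for A,n in zip(a,'st'):
    m=(np.hypot(A[:,0]-480,A[:,1]-15)<170)&(A[:,2]>85)&(A[:,2]<106); Q=A[m]; print(n,'tray z',np.percentile(Q[:,2],[5,25,50,75,95]).round(1),cv2.minAreaRect(Q[:,:2].astype(np.float32)))
E
```

```text
scene bench z -0.018286286331417826 2.0112194667607453
top bench z -0.005640316131315972 2.502751048334834

 capA [521. 361.   0.]
s 256 zmax 43.7 top n 138 ctr [520.7 352.   40.6] rect [520.9 351.2] [40.3 28.4] 45.2
t 225 zmax 47.1 top n 82 ctr [519.  353.2  42.4] rect [518.8 353.5] [39.3 27.9] 45.6

 capB [420. 280.   0.]
s 215 zmax 45.9 top n 110 ctr [421.1 272.9  40.6] rect [420.9 272.2] [28.3 41.9] 42.6
t 232 zmax 45.8 top n 99 ctr [420.  274.2  41.8] rect [419.5 274. ] [27.7 40. ] 46.2

 red [611. 328.   0.]
s 315 zmax 45.5 top n 152 ctr [608.4 320.3  40.5] rect [608.5 320.6] [29.8 39.7] 43.5
t 202 zmax 44.8 top n 97 ctr [607.1 321.4  41.6] rect [607.  322.2] [28.  38.7] 43.4

 s1 [516. 265.   0.]
s 117 zmax 26.5 top n 60 ctr [515.3 263.2  23.5] rect [515.9 263.5] [29.2 24.8] 5.3
t 107 zmax 29.9 top n 44 ctr [515.8 264.9  24.3] rect [516.4 264. ] [26.7 20.5] 76.7

 s2 [ 611. -322.    0.]
s 92 zmax 26.6 top n 51 ctr [ 609.6 -318.3   22. ] rect [ 609.7 -318.4] [24.8 27.5] 28.7
t 103 zmax 27.6 top n 61 ctr [ 607.  -314.8   23.4] rect [ 606.7 -315.1] [25.3 26.9] 40.7

 s3 [ 520. -2
[... 686 characters left out ...]
] [38.7 74.3] 70.5
t 490 zmax 95.5 top n 77 ctr [689.  432.9  90.3] rect [687.  428.7] [40.1 73.3] 68.3

 bot [ 674. -426.    0.]
s 626 zmax 192.8 top n 77 ctr [ 666.7 -404.6  189.4] rect [ 666.6 -405.1] [28.4 27.9] 83.9
t 434 zmax 194.0 top n 104 ctr [ 665.1 -402.6  190.1] rect [ 665.4 -402.7] [27.2 27.4] 87.5
mat ((441.90570068359375, 1.1089859008789062), (84.82050323486328, 244.6943817138672), 11.169224739074707) nan
s tray z [ 86.   90.3  92.1  95.4 100. ] ((609.605712890625, 8.277145385742188), (232.556396484375, 80.82968139648438), 79.6290512084961)
t tray z [ 86.   90.1  92.4  95.7 100.6] ((609.841796875, 10.547859191894531), (230.20962524414062, 81.73870086669922), 79.37574768066406)
```

Run:
```python
import cv2,numpy as np
s=cv2.imread('pics/scene0.png'); t=cv2.imread('pics/top0.png')
a=cv2.resize(t[150:240,245:365],None,fx=4,fy=4,interpolation=cv2.INTER_CUBIC)[:290]
f=lambda x,w,h:cv2.resize(x,(w,h),interpolation=cv2.INTER_CUBIC)
im=np.zeros((600,800,3),np.uint8)
im[:300,:400]=f(t[150:240,245:365],400,300); im[:300,400:]=f(s[170:270,265:400][:,:134],400,300)
im[300:,:400]=f(t[190:285,150:277],400,300); im[300:,400:]=f(s[200:305,410:550][:,:140],400,300)
cv2.imwrite('pics/mont.png',im)
```

```text
(no output)
```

View pics/mont.png

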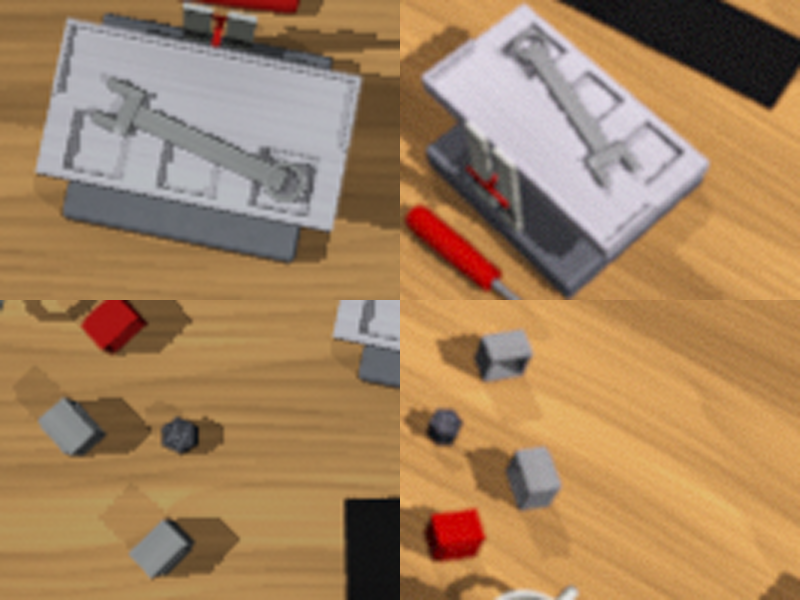

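Cap B (scene crop, upper right) shows its opening facing the camera. For cap A I need to find out which end is closed, and check the depth profile inside it. The tray is yawed about -10°, and its marks are clear.

Run:
```python
from h import *
a,c=both()
for nm,ctr,ang in (('A',(520,352.5),45),('B',(420,273.2),43.5)):
    for A,n in zip(a,'st'):
        m=(np.hypot(A[:,0]-ctr[0],A[:,1]-ctr[1])<50)&(A[:,2]>5)&(A[:,2]<34)
        Q=A[m][:,:2]-ctr; t=np.radians(ang); u=np.array([np.cos(t),np.sin(t)]); v=np.array([-u[1],u[0]])
        print(nm,n,'u hist',np.histogram(Q@u,np.arange(-28,29,4))[0],'v hist',np.histogram(Q@v,np.arange(-28,29,4))[0])
s=cv2.imread('pics/scene0.png')
cv2.imwrite('pics/capA.png',np.hstack([cv2.resize(s[235:285,435:485],(400,400),interpolation=cv2.INTER_CUBIC),cv2.resize(s[200:250,420:470],(400,400),interpolation=cv2.INTER_CUBIC)]))
# spanner: points above tray
for A,n in zip(a,'st'):
    m=(np.hypot(A[:,0]-600,A[:,1]-10)<160)&(A[:,2]>60)&(A[:,2]<125); Q=A[m]
    # plane fit tray
    M=None
    zz=Q
    for k in range(15):
        X=np.c_[zz[:,:2],np.ones(len(zz))]; co=np.linalg.lstsq(X,zz[:,2],rcond=None)[0]
        r=Q[:,2]-np.c_[Q[:,:2],np.ones(len(Q))]@co; zz=Q[np.abs(r)<4]
    print(n,'plane',co,'z at ctr',co@[605,9,1],len(zz),'rect',cv2.minAreaRect(zz[:,:2].astype(np.float32)))
p,W=load('top')
```

```text
A s u hist [ 0  2 14  4  0  2  1  1  1  1  1 46  4  0] v hist [ 0  0  1 22 12 10  8  7  6  7  2  2  0  0]
A t u hist [ 3  0 28  2  3  2  1  3  0  3  2  5  3  0] v hist [0 2 2 7 9 5 6 2 4 4 4 6 0 1]
B s u hist [ 0  0  1  1  4  7  9  6 14 12 16  1  0  0] v hist [ 0 32  9  1  1  1  1  1  2  1  5 15  0  0]
B t u hist [ 0  2  6 23  4  2  2  3  3  2  2  1  3  1] v hist [ 1  0 16  5  3  4  4  3  5  2  4  2  1  2]
s plane [ 5.94479058e-03 -9.91723791e-04  8.79814639e+01] z at ctr 91.56913664028261 2589 rect ((643.3013916015625, 1.1301345825195312), (234.4850311279297, 149.69308471679688), 79.6290512084961)
t plane [ 3.47845647e-03 -4.37803436e-04  8.97743955e+01] z at ctr 91.87492145208306 2825 rect ((641.1923217773438, 4.547340393066406), (230.55258178710938, 145.47344970703125), 79.40296173095703)
```

View pics/capA.png

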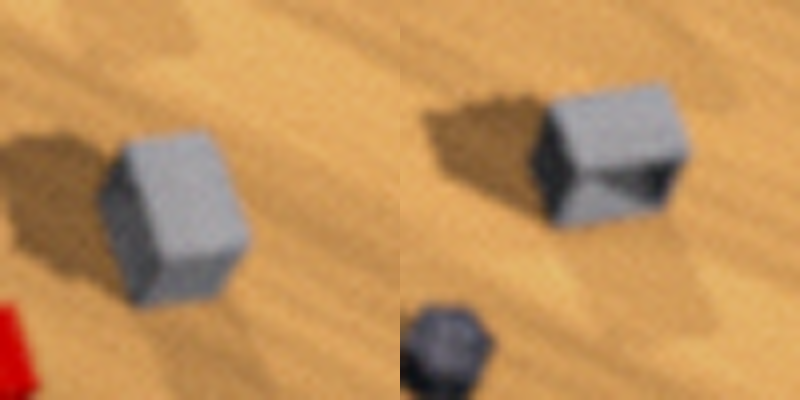

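Run:
```python
from h import *
a,c=both()
for nm,ctr,ang in (('A',(520,352.5),45),('R',(607.8,321),43)):
    for A,C,n in zip(a,c,'st'):
        m=(np.hypot(A[:,0]-ctr[0],A[:,1]-ctr[1])<50)&(A[:,2]>3)&(A[:,2]<36)
        Q=A[m]; C=C[m]; t=np.radians(ang); u=np.array([np.cos(t),np.sin(t)]); v=np.array([-u[1],u[0]])
        U=(Q[:,:2]-ctr)@u; V=(Q[:,:2]-ctr)@v; k=(abs(U)<16)
        print(nm,n); print(np.c_[U,V,Q[:,2],C.mean(1)][k].round().astype(int).tolist())
        k=(U<-13); print('U<-13'); print(np.c_[U,V,Q[:,2],C.mean(1)][k].round().astype(int).tolist())
```

```text
A s
[[-14, 1, 36, 160], [-12, 17, 34, 159], [-5, 18, 31, 160], [-4, -5, 36, 162], [-14, -16, 7, 77], [-15, -12, 4, 74], [-13, -11, 8, 74], [-14, -4, 4, 76], [-13, -2, 5, 80], [4, 16, 34, 156], [-6, 41, 4, 141], [-13, -18, 3, 91], [-12, -12, 3, 73], [-12, -10, 3, 76], [-8, -3, 3, 75], [8, 4, 35, 164], [10, 16, 35, 162], [1, 50, 3, 138], [-6, -12, 5, 73], [-6, -7, 3, 74], [-4, -16, 5, 86], [-3, -13, 5, 83], [-3, -10, 3, 83], [-3, -8, 4, 73], [-2, -6, 5, 74], [4, 33, 3, 150], [4, 35, 3, 148], [6, 45, 4, 146], [0, -11, 5, 81], [0, -9, 5, 76], [2, -5, 7, 78], [-3, -39, 3, 118], [4, -5, 4, 69], [9, 28, 3, 151], [5, -13, 4, 78], [5, -10, 4, 78], [6, -8, 4, 68], [7, -14, 4, 81], [8, -9, 4, 71], [8, -33, 6, 129], [10, -15, 4, 84], [11, -13, 5, 82], [15, -13, 13, 74], [13, -13, 4, 73], [15, -37, 4, 144]]
U<-13
[[-44, 23, 3, 147], [-40, 1, 7, 145], [-37, 12, 4, 160], [-38, -12, 5, 93], [-20, -15, 35, 94], [-28, 31, 3, 155], [-34, -24, 4, 91], [-20, -14, 30, 60], [-14, 1, 36, 160], [-20, -15, 23, 66], [-18, -14, 27, 59], [-19, -10, 24, 63], [-20, -14, 18, 66], [-17, -13, 23, 50], [-18, -10, 21, 
[... 6928 characters left out ...]
17, 4, 97], [-27, -1, 5, 79], [-13, 20, 20, 54], [-13, 19, 12, 39], [-13, 18, 5, 51], [-21, 10, 8, 90], [-22, 8, 5, 92], [-29, 0, 3, 90], [-31, -2, 3, 91], [-36, -8, 4, 93], [-38, -10, 4, 93], [-14, 22, 6, 90], [-29, 4, 3, 125], [-32, 2, 7, 126], [-15, 24, 5, 126], [-17, 22, 4, 125], [-28, 10, 3, 127], [-32, 6, 4, 129], [-35, 2, 5, 128], [-39, -2, 7, 128], [-14, 29, 6, 125], [-15, 28, 4, 125], [-48, -8, 3, 131], [-14, 33, 5, 127], [-30, 16, 3, 129], [-34, 15, 4, 130], [-14, 41, 4, 127], [-25, 29, 4, 129], [-29, 25, 4, 129], [-32, 21, 3, 130], [-34, 23, 4, 131], [-37, 20, 6, 132], [-42, 15, 3, 133], [-33, 28, 4, 129], [-33, 32, 3, 126], [-41, 24, 6, 124], [-42, 22, 3, 123], [-34, 36, 4, 123]]
```

Cap A: the interior floor is visible from the v = -14 side, so its closed end points to azimuth 135° and its opening to -45°. Cap B's closed end points to about 223.5°. Next: tray, mat and spanner.

```bash
cat >> h.py <<'E'
def rayimg(n,z):
    f,cx,cy,E=cam(n); v,u=np.mgrid[0:400,0:640]; r=np.stack([(u-cx)/f,(v-cy)/f,np.ones(u.shape)],-1)@E[:3,:3].T; o=E[:3,3]
    return o+r*((z-o[2])/r[...,2:])
def blob(m,seed=None):
    n,l,s,c=cv2.connectedComponentsWithStats(m.astype(np.uint8)); return l==1+np.argmax(s[1:,4])
def tray(k='0',zt=92.):
    out={}
    for n in('scene','top'):
        p,W=load(n,k); hsv=cv2.cvtColor(p,cv2.COLOR_BGR2HSV)
        near=(np.hypot(W[...,0]-603,W[...,1]-9)<150)
        m=near&(abs(W[...,2]-zt)<7)&(hsv[...,1]<60)
        m=cv2.morphologyEx(blob(m).astype(np.uint8),cv2.MORPH_CLOSE,np.ones((7,7)))
        R=rayimg(n,zt)[...,:2]; q=cv2.minAreaRect(R[m>0].astype(np.float32)); out[n]=(q,m)
    return out
E
python3 - <<'E'
from h import *
o=tray()
for n in('scene','top'):
    q,m=o[n]; print(n,'tray',np.round(q[0],1),np.round(q[1],1),round(q[2],2))
    p,W=load(n); g=cv2.cvtColor(p,cv2.COLOR_BGR2GRAY); print('gray pct',np.percentile(g[m>0],[5,15,30,50,80]))
    R=rayimg(n,97)[...,:2]
    s=blob((cv2.erode(m,np.ones((3,3)))>0)&(g<np.median(g[m>0])*.86)&(g>60)&(W[...,2]>92))
    Q=R[s].astype(np.float32); print(' span',cv2.minAreaRect(Q),len(Q))
    vx=cv2.fitLine(Q,cv2.DIST_HUBER,0,.01,.01).ravel(); print(vx,np.degrees(np.arctan2(vx[1],vx[0])))
    # z over 96 points
    b=(m>0)&(W[...,2]>96); Q=W[b][:,:2].astype(np.float32); vx=cv2.fitLine(Q,cv2.DIST_HUBER,0,.01,.01).ravel();t=(Q-vx[2:])@vx[:2];print(' depth',len(Q),vx,np.degrees(np.arctan2(vx[1],vx[0])),np.percentile(t,[2,98]),np.percentile(W[b][:,2],[50,95]))
    h=p.max(2)<45; R3=rayimg(n,3)[...,:2]; h&=(abs(R3[...,0]-440)<80)&(abs(R3[...,1])<170)
    q=cv2.minAreaRect(R3[blob(h)].astype(np.float32)); print(' mat',q)
    o2=p.copy(); o2[s]=(0,0,255); cv2.imwrite(f'pics/sp_{n}.png',cv2.resize(o2[150:240,245:365] if n=='top' else o2[165:270,260:400],(400,300)))
cv2.imwrite('pics/sp.png',np.hstack([cv2.imread('pics/sp_top.png'),cv2.imread('pics/sp_scene.png')]))
E
```

```text
scene tray [631.3   3.8] [235.7 123.1] 79.49
gray pct [117.   156.75 180.   203.   210.  ]
 span ((613.2548217773438, 1.6611480712890625), (171.0126495361328, 38.901485443115234), 64.56224822998047) 471
[4.0917709e-01 9.1245496e-01 6.1500708e+02 1.7660769e+00] 65.84685
 depth 573 [4.5112577e-01 8.9246041e-01 6.2125433e+02 5.8227329e+00] 63.184063 [-99.12244171 123.69361664] [ 98.29066746 101.33591937]
 mat ((422.92169189453125, -2.892120361328125), (83.62606811523438, 242.8252410888672), 2.839430093765259)
top tray [629.6   6.6] [230.5 122.6] 79.59
gray pct [112. 136. 161. 175. 181.]
 span ((613.0443725585938, 5.896110534667969), (169.94483947753906, 41.158477783203125), 64.03129577636719) 538
[4.0952024e-01 9.1230100e-01 6.1341431e+02 3.3282011e+00] 65.825294
 depth 690 [4.4479549e-01 8.9563215e-01 6.1935400e+02 8.1473646e+00] 63.58974 [-97.39308517 122.07560837] [ 98.4576682  102.55557843]
 mat ((424.2987060546875, -1.6167221069335938), (87.91606903076172, 247.71693420410156), 2.818871259689331)
```

View pics/sp.png

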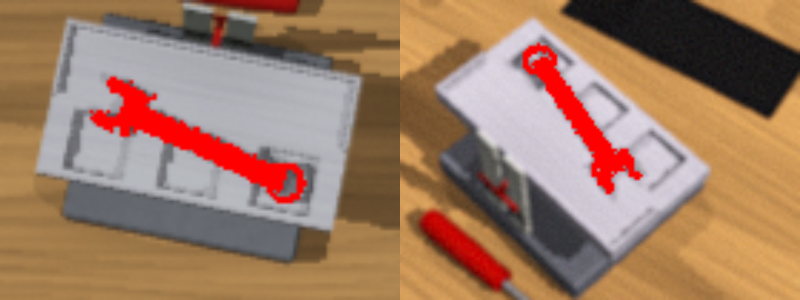

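The masks fit in both views:

| Item | Centre (mm) | Orientation |
|---|---|---|
| Spanner | (613, 4) | azimuth 65° |
| Tray | (630.5, 5) | yaw -10.5° |
| Mat | (423.5, -2) | – |

Moving to hover over the spanner.

Request:
apply_moves --targets '[[60,[456,-497,-60],[0,0,-97.6]],[60,[456,-497,-60],[0,0,-97.6]],[60,[456,-497,-60],[0,0,-97.6]],[60,[456,-497,-60],[0,0,-97.6]],[60,[456,-497,-60],[0,0,-97.6]],[60,[456,-497,-60],[0,0,-97.6]],[60,[456,-497,-60],[0,0,-97.6]],[60,[456,-497,-60],[0,0,-97.6]],[60,[456,-497,-60],[0,0,-97.6]],[60,[456,-497,-60],[0,0,-97.6]],[60,[456,-497,-60],[0,0,-97.6]],[60,[456,-497,-60],[0,0,-97.6]],[60,[456,-497,-60],[0,0,-97.6]],[60,[456,-497,-60],[0,0,-97.6]],[60,[456,-497,-60],[0,0,-97.6]],[60,[456,-497,-60],[0,0,-97.6]],[60,[456,-497,-60],[0,0,-97.6]],[60,[456,-497,-60],[0,0,-97.6]]]' --squeeze 60

```text
time_s: 1.9
eef_pos: [612.6, 4.9, 171.7]
ee_rot: [0.0, 0.843, 0.538, 0.0]
force: [-0.0, 0.6, 0.1]
grip_width: 0.702
grip_force: 0.0
```

Request:
apply_moves --targets '[[50,[0,0,-40],[0,0,0]],[50,[0,0,-60],[0,0,0]],[50,[0,0,-77],[0,0,0]],[50,[0,0,-77],[0,0,0]],[10,[0,0,-77],[0,0,0]],[5,[0,0,-77],[0,0,0]],[5,[0,0,-77],[0,0,0]],[5,[0,0,-77],[0,0,0]],[5,[0,0,-77],[0,0,0]],[5,[0,0,-77],[0,0,0]],[5,[0,0,-77],[0,0,0]],[5,[0,0,-77],[0,0,0]]]' --squeeze 70

```text
time_s: 3.1
eef_pos: [613.1, 3.9, 94.3]
ee_rot: [0.0, 0.843, 0.537, 0.0]
force: [0.5, 0.3, 1.1]
grip_width: 0.157
grip_force: 68.4
```

Request:
apply_moves --targets '[[5,[0,0,20],[0,0,0]],[5,[0,0,50],[0,0,0]],[5,[0,0,70],[0,0,0]],[5,[-40,-1,70],[0,0,7]],[5,[-80,-3,70],[0,0,14]],[5,[-120,-4,60],[0,0,21]],[5,[-160,-5,40],[0,0,28]],[5,[-190,-6,0],[0,0,28]],[5,[-190,-6,-45],[0,0,28]],[5,[-190,-6,-70],[0,0,28]],[5,[-190,-6,-86],[0,0,28]],[5,[-190,-6,-86],[0,0,28]]]'

```text
time_s: 4.3
eef_pos: [421.9, -1.8, 6.8]
ee_rot: [-0.002, 0.688, 0.725, -0.001]
force: [-0.3, 0.0, -0.8]
grip_width: 0.159
grip_force: 89.0
```

Run:
```python
from h import *
snap('1')
for n in('scene','top'):
    p,W=load(n,'1'); b=(abs(W[...,0]-423)<60)&(abs(W[...,1])<130); Z=W[b]
    near=(np.hypot(W[...,0]-640,W[...,1]-5)<70); print(n,'tray z med',np.median(W[near][:,2]))
print(ctrl.sense()['eef_pos'],ctrl.sense()['force'],ctrl.sense()['grip_width'])
cv2.imwrite('pics/c1.png',np.hstack([cv2.resize(cv2.imread('pics/top1.png')[150:300,220:420],(400,300)),cv2.resize(cv2.imread('pics/scene1.png')[120:270,260:460],(400,300))]))
```

```text
scene tray z med 100.06109313887976
top tray z med 100.28586547906912
[422.95242289  -2.03585106   8.29412402] [ 0.39571243 -0.19212475 -1.9614021 ] 0.15798579694036566
```

View pics/c1.png

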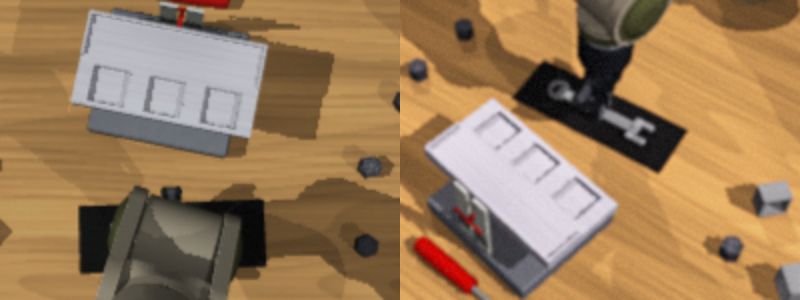

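The spanner is held flat over the mat, and the empty tray has risen back to about 100. Release it and go to cap B.

Request:
apply_moves --targets '[[5,[0,0,-2],[0,0,0]],[5,[0,0,-2],[0,0,0]],[40,[0,0,-2],[0,0,0]],[50,[0,0,-2],[0,0,0]],[70,[0,0,-2],[0,0,0]],[70,[0,0,20],[0,0,0]],[75,[0,0,65],[0,0,0]],[75,[0,0,110],[0,0,-5]],[75,[-35,244,130],[0,0,-49.5]],[75,[-35,244,130],[0,0,-49.5]],[75,[-35,244,130],[0,0,-49.5]],[75,[-35,244,130],[0,0,-49.5]],[75,[-35,244,130],[0,0,-49.5]],[75,[-35,244,130],[0,0,-49.5]],[75,[-35,244,130],[0,0,-49.5]],[75,[-35,244,130],[0,0,-49.5]]]'

```text
time_s: 6.0
eef_pos: [387.7, 242.9, 138.3]
ee_rot: [-0.0, 0.928, 0.372, 0.0]
force: [0.1, -0.7, 0.2]
grip_width: 0.881
grip_force: 0.0
```

Request:
apply_moves --targets '[[75,[0,0,0],[31,-32.6,0]],[75,[0,0,0],[31,-32.6,0]],[75,[0,0,0],[31,-32.6,0]],[75,[0,0,0],[31,-32.6,0]],[75,[0,0,0],[31,-32.6,0]],[75,[0,0,0],[31,-32.6,0]],[75,[0,0,-40],[31,-32.6,0]],[75,[0,0,-79],[31,-32.6,0]],[75,[0,0,-79],[31,-32.6,0]],[75,[0,0,-79],[31,-32.6,0]]]'

```text
time_s: 7.0
eef_pos: [388.2, 245.8, 69.8]
ee_rot: [-0.149, 0.857, 0.345, 0.352]
force: [0.5, 1.1, 0.4]
grip_width: 0.876
grip_force: 0.0
```

Run:
```python
from h import *
snap('2'); s=ctrl.sense(); print(s['joints'],s['eef_pos'])
a,c=both('2')
for A,n in zip(a,'st'):
    for ctr in ((420,273),(520,352.5)):
        m=(np.hypot(A[:,0]-ctr[0],A[:,1]-ctr[1])<32)&(A[:,2]>35)&(A[:,2]<46); Q=A[m]
        if len(Q)>3: print(n,len(Q),cv2.minAreaRect(Q[:,:2].astype(np.float32)))
cv2.imwrite('pics/c2.png',np.hstack([cv2.resize(cv2.imread('pics/top2.png')[180:330,150:350],(400,300)),cv2.resize(cv2.imread('pics/scene2.png')[130:280,320:520],(400,300))]))
```

```text
[ 0.0078563   0.2774133   2.40630354  1.83667395  0.53920642 -0.89590306] [386.74850368 245.82503683  68.33968406]
s 147 ((421.1278991699219, 272.1789245605469), (29.303762435913086, 41.245235443115234), 46.7368049621582)
s 181 ((519.9055786132812, 352.3486022949219), (40.905601501464844, 30.551191329956055), 45.48457717895508)
t 176 ((418.6352844238281, 274.21612548828125), (29.79526138305664, 40.468814849853516), 46.03091049194336)
t 170 ((518.0762329101562, 354.80328369140625), (39.69394302368164, 30.21326446533203), 45.166587829589844)
```

View pics/c2.png

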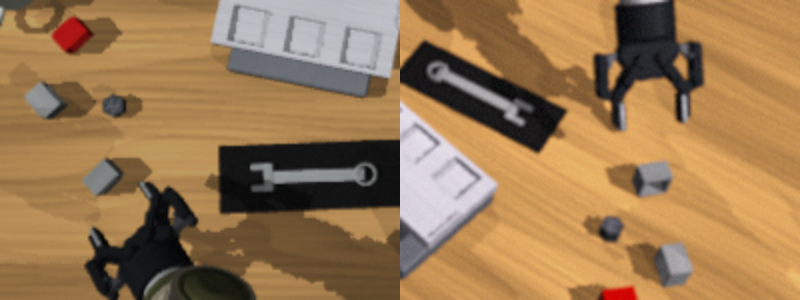

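The spanner lies on the mat, step 1 is met, and the fingers straddle cap B's line. Advancing along the tool axis.

Request:
apply_moves --targets '[[75,[12,11,-16],[0,0,0]],[75,[24,23,-33],[0,0,0]],[75,[24,23,-33],[0,0,0]],[75,[24,23,-33],[0,0,0]]]'

```text
time_s: 7.5
eef_pos: [411.5, 270.0, 38.0]
ee_rot: [-0.151, 0.857, 0.346, 0.351]
force: [-0.1, -0.3, 0.4]
grip_width: 0.876
grip_force: 0.0
```

```bash
python3 -c "
from h import *
s=ctrl.sense(); print(s['joints'],s['eef_pos'],s['force'],s['ee_rot'])"
```

```text
[ 0.0879278   0.42511295  2.32725169  2.03946299  0.53694965 -1.04865496] [411.47320332 269.98531049  37.98737457] [-0.13801903 -0.30688239  0.38419587] [-0.15115412  0.85681951  0.34571961  0.35141244]
```

Request:
apply_moves --targets '[[75,[6,3,-14],[0,0,0]],[75,[12,6.5,-27],[0,0,0]],[75,[12,6.5,-27],[0,0,0]],[75,[12,6.5,-27],[0,0,0]]]'

```text
time_s: 7.9
eef_pos: [423.4, 276.2, 11.2]
ee_rot: [-0.151, 0.857, 0.345, 0.352]
force: [0.9, -1.3, -0.3]
grip_width: 0.878
grip_force: 0.0
```

Close on it.

Request:
apply_moves --targets '[[45,[0,0,-1],[0,0,0]],[45,[0,0,-1],[0,0,0]],[30,[0,0,-1],[0,0,0]],[30,[0,0,-1],[0,0,0]],[30,[0,0,-1],[0,0,0]],[30,[0,0,-1],[0,0,0]],[30,[0,0,-1],[0,0,0]]]' --squeeze 60

```text
time_s: 8.6
eef_pos: [423.8, 276.5, 10.1]
ee_rot: [-0.151, 0.857, 0.345, 0.352]
force: [-2.7, -1.9, 6.4]
grip_width: 0.458
grip_force: 60.2
```

Request:
apply_moves --targets '[[30,[0,0,40],[0,0,0]],[30,[0,0,80],[0,0,0]],[30,[0,0,120],[0,0,0]],[30,[6,-86,120],[-62,65.2,0]],[30,[6,-86,120],[-62,65.2,0]],[30,[6,-86,120],[-62,65.2,0]],[30,[6,-86,120],[-62,65.2,0]],[30,[6,-86,120],[-62,65.2,0]],[30,[6,-86,120],[-62,65.2,0]],[30,[6,-86,120],[-62,65.2,0]],[30,[6,-86,120],[-62,65.2,0]],[30,[6,-86,120],[-62,65.2,0]],[30,[6,-86,120],[-62,65.2,0]],[30,[6,-86,120],[-62,65.2,0]],[30,[6,-86,120],[-62,65.2,0]],[30,[6,-86,120],[-62,65.2,0]],[30,[6,-86,120],[-62,65.2,0]],[30,[6,-86,120],[-62,65.2,0]]]'

```text
time_s: 10.4
eef_pos: [429.6, 190.4, 128.9]
ee_rot: [0.134, 0.86, 0.339, -0.358]
force: [1.0, -0.7, -0.6]
grip_width: 0.459
grip_force: 60.7
```

```bash
python3 -c "
from h import *
from scipy.spatial.transform import Rotation as R
snap('3')
s=ctrl.sense(); print(s['joints'],s['eef_pos'],s['force'],s['grip_width']); q=s['ee_rot']; print(R.from_quat([q[1],q[2],q[3],q[0]]).as_matrix().round(3))
cv2.imwrite('pics/c3.png',np.hstack([cv2.resize(cv2.imread('pics/top3.png')[180:330,150:350],(400,300)),cv2.resize(cv2.imread('pics/scene3.png')[130:280,320:520],(400,300))]))"
```

```text
[ 0.3218508   0.73931622  1.3002192  -0.29537617  1.82977066  1.17674501] [429.65991827 190.13487651 130.15048981] [ 0.67992478  0.67065951 -0.75058654] 0.4564608390374942
[[ 0.516  0.677 -0.524]
 [ 0.487 -0.735 -0.471]
 [-0.705 -0.012 -0.709]]
```

View pics/c3.png

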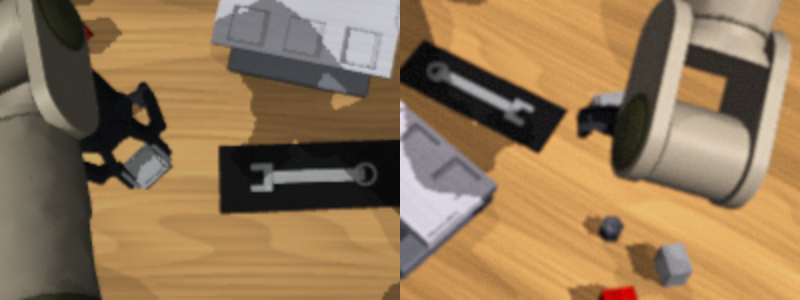

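Cap B is upright in the hand, with its step facing up at crop pixel (148,165) in the top view. Setting it down.

Request:
apply_moves --targets '[[30,[0,0,-50],[0,0,0]],[30,[0,0,-90],[0,0,0]],[30,[0,0,-110],[0,0,0]],[30,[0,0,-117],[0,0,0]],[30,[0,0,-120],[0,0,0]],[30,[0,0,-120],[0,0,0]]]'

```text
time_s: 11.1
eef_pos: [430.2, 190.5, 10.5]
ee_rot: [0.134, 0.86, 0.338, -0.357]
force: [-0.4, -0.2, -0.8]
grip_width: 0.46
grip_force: 60.7
```

Request:
apply_moves --targets '[[30,[0,0,-1],[0,0,0]],[30,[0,0,-1],[0,0,0]],[60,[0,0,-1],[0,0,0]],[80,[0,0,-1],[0,0,0]],[80,[0,0,-1],[0,0,0]],[80,[21,19,28],[0,0,0]],[80,[42,38,57],[0,0,0]],[80,[42,38,100],[0,0,0]],[80,[42,38,140],[31,-32.6,0]],[80,[42,38,140],[31,-32.6,0]],[80,[42,38,140],[31,-32.6,0]],[80,[42,38,140],[31,-32.6,0]],[80,[42,38,140],[31,-32.6,0]],[80,[42,38,140],[31,-32.6,0]],[80,[42,38,140],[31,-32.6,0]],[80,[42,128,170],[31,-32.6,0]],[80,[42,128,170],[31,-32.6,0]],[80,[42,128,170],[31,-32.6,0]]]'

```text
time_s: 12.9
eef_pos: [471.8, 322.7, 180.7]
ee_rot: [-0.009, 0.928, 0.372, -0.003]
force: [0.5, 0.1, 0.7]
grip_width: 0.941
grip_force: 0.0
```

```bash
cat >> h.py <<'E'
def pose():
    from scipy.spatial.transform import Rotation as R
    s=ctrl.sense(); q=s['ee_rot']; M=R.from_quat([q[1],q[2],q[3],q[0]]).as_matrix()
    print('t',s['time_s'],'tcp',s['eef_pos'].round(1),'y',M[:,1].round(3),'yaz',np.degrees(np.arctan2(M[1,1],M[0,1])).round(1),'z',M[:,2].round(3),'F',s['force'].round(1),'gw',(s['grip_width']*85.4).round(1),'J',s['joints'].round(2))
def find(k,ctr,zlo,zhi,r=32):
    a,c=both(k)
    for A,n in zip(a,'st'):
        Q=A[(np.hypot(A[:,0]-ctr[0],A[:,1]-ctr[1])<r)&(A[:,2]>zlo)&(A[:,2]<zhi)]
        if len(Q)>3:
            q=cv2.minAreaRect(Q[:,:2].astype(np.float32)); print(n,len(Q),'mean',Q.mean(0).round(1),'rect',np.round(q[0],1),np.round(q[1],1),round(q[2],1))
        else: print(n,len(Q))
E
python3 -c "
from h import *
snap('4'); pose()
find('4',(437,197),22,36); find('4',(520,352.5),35,46)"
```

```text
Traceback (most recent call last):
  File "h.py", line 39, in pose
    print('t',s['time_s'],'tcp',s['eef_pos'].round(1),'y',M[:,1].round(3),'yaz',np.degrees(np.arctan2(M[1,1],M[0,1])).round(1),'z',M[:,2].round(3),'F',s['force'].round(1),'gw',(s['grip_width']*85.4).round(1),'J',s['joints'].round(2))
                                                                                                                                                                                ^^^^^^^^^^^^^^^^^^^^^^^^^^^^
AttributeError: 'float' object has no attribute 'round'
```

```bash
sed -i "s/(s\['grip_width'\]\*85.4).round(1)/round(s['grip_width']*85.4,1)/" h.py
python3 -c "
from h import *
pose()
find('4',(437,197),22,36); find('4',(520,352.5),35,46)"
```

```text
t 13.0 tcp [471.4 319.1 178.7] y [ 0.689 -0.725 -0.02 ] yaz -46.5 z [-0.015  0.013 -1.   ] F [ 0.1 -1.1 -0.2] gw 79.9 J [0.38 0.46 1.43 0.02 1.26 1.19]
s 205 mean [441.7 197.2  29.1] rect [439.2 196.5] [43.1 40.8] 42.6
t 230 mean [438.4 198.5  29.7] rect [438.3 199. ] [39.4 40.5] 44.0
s 184 mean [521.3 352.3  40. ] rect [520. 352.] [41.6 30.9] 45.7
t 23 mean [529.7 358.9  40.1] rect [521.9 355. ] [40.7  9.6] 26.1
```

```bash
python3 -c "
from h import *
o=tray('1',100.5)
for n in ('scene','top'):
    q,m=o[n]; print(n,np.round(q[0],1),np.round(q[1],1),round(q[2],2))
    p,W=load(n,'1'); g=cv2.cvtColor(p,cv2.COLOR_BGR2GRAY)
    c=np.array(q[0]); y=np.radians(q[2]-90); ex=np.array([np.cos(y),np.sin(y)]); ey=np.array([-ex[1],ex[0]])
    R=rayimg(n,100.5)[...,:2]-c; X=R@ex; Y=R@ey; print('yaw',np.degrees(y).round(1))
    # pocket outlines: dark pixels vs local; extents
    D=W[...,:2]-c; 
    for k in (-72,0,72):
        b=(abs(X+30)<31)&(abs(Y-k)<31)
        d=W[...,2]; lo=b&(d<96.5)&(d>80)
        Rf=rayimg(n,93)[...,:2]-c
        print(k,lo.sum(),'floor ctr',np.median((Rf@ex)[lo]).round(1),np.median((Rf@ey)[lo]).round(1),'W ctr',np.nanmean((D@ex)[lo]).round(1),np.nanmean((D@ey)[lo]).round(1), 'dark ctr', *(lambda s:(np.percentile(X[s],[1,99]).round(1),np.percentile(Y[s],[1,99]).round(1)))(b&(g<np.median(g[b])*.85)))
"
```

```text
scene [630.9   4.1] [237.1 123.1] 79.34
yaw -10.7
-72 215 floor ctr -33.3 -75.2 W ctr -33.5 -75.3 dark ctr [-55.9 -12.6] [-94.2 -50.1]
0 236 floor ctr -33.5 -2.8 W ctr -33.3 -3.1 dark ctr [-56.  -14.1] [-23.2  22.5]
72 261 floor ctr -34.0 70.1 W ctr -33.9 69.6 dark ctr [-56.1 -13.5] [50.1 94.7]
top [629.1   6.8] [230.9 121.7] 79.5
yaw -10.5
-72 310 floor ctr -30.6 -72.4 W ctr -30.3 -72.2 dark ctr [-60.9  -5.6] [-95.9 -45.1]
0 300 floor ctr -30.0 -0.2 W ctr -30.0 0.1 dark ctr [-60.7  -6.4] [-27.   24.3]
72 300 floor ctr -29.3 72.8 W ctr -29.8 72.4 dark ctr [-60.9  -5.8] [ 47.2 100.8]
```

Cap B stands upright at about (438.5, 198), rim down. Re-grasping it from above.

Request:
apply_moves --targets '[[80,[-16,-60,-30],[-0.7,-0.9,0]],[80,[-32.7,-120.7,-60],[-0.7,-0.9,0]],[80,[-32.7,-120.7,-60],[-0.7,-0.9,0]],[75,[-32.7,-120.7,-105],[-0.7,-0.9,0]],[75,[-32.7,-120.7,-145],[-0.7,-0.9,0]],[75,[-32.7,-120.7,-167.5],[-0.7,-0.9,0]],[75,[-32.7,-120.7,-167.5],[-0.7,-0.9,0]],[45,[-32.7,-120.7,-167.5],[-0.7,-0.9,0]],[30,[-32.7,-120.7,-167.5],[-0.7,-0.9,0]],[30,[-32.7,-120.7,-167.5],[-0.7,-0.9,0]],[30,[-32.7,-120.7,-167.5],[-0.7,-0.9,0]],[30,[-32.7,-120.7,-167.5],[-0.7,-0.9,0]],[30,[-32.7,-120.7,-167.5],[-0.7,-0.9,0]]]' --squeeze 50

```text
time_s: 14.3
eef_pos: [439.9, 197.8, 13.4]
ee_rot: [-0.0, 0.929, 0.37, 0.003]
force: [-0.3, -1.2, 5.9]
grip_width: 0.457
grip_force: 50.8
```

```bash
python3 -c "
from h import *
pose()"
```

```text
t 14.3 tcp [439.9 197.8  13.4] y [ 0.688 -0.726  0.002] yaz -46.6 z [ 0.005  0.002 -1.   ] F [-0.3 -1.2  5.9] gw 39.0 J [0.18 0.52 1.85 0.   0.76 0.99]
```

Request:
apply_moves --targets '[[30,[0,0,40],[0,0,0]],[30,[0,0,85],[0,0,0]],[30,[0,0,130],[0,0,0]],[30,[173.3,-115.4,150],[0,0,-54]],[30,[173.3,-115.4,150],[0,0,-54]],[30,[173.3,-115.4,150],[0,0,-54]],[30,[173.3,-115.4,150],[0,0,-54]],[30,[173.3,-115.4,150],[0,0,-54]],[30,[173.3,-115.4,150],[0,0,-54]],[30,[173.3,-115.4,150],[0,0,-54]],[30,[173.3,-115.4,150],[0,0,-54]],[30,[173.3,-115.4,150],[0,0,-54]],[30,[173.3,-115.4,125],[0,0,-54]],[30,[173.3,-115.4,107],[0,0,-54]],[30,[173.3,-115.4,107],[0,0,-54]],[30,[173.3,-115.4,107],[0,0,-54]]]'

```text
time_s: 15.9
eef_pos: [612.5, 82.4, 119.6]
ee_rot: [0.0, 0.996, -0.092, 0.002]
force: [0.4, 0.3, -0.2]
grip_width: 0.458
grip_force: 51.0
```

```bash
python3 -c "
from h import *
pose(); snap('5')
cv2.imwrite('pics/c5.png',np.hstack([cv2.resize(cv2.imread('pics/top5.png')[150:240,235:355],(400,300),interpolation=2),cv2.resize(cv2.imread('pics/scene5.png')[165:270,260:400],(400,300),interpolation=2)]))
find('5',(613,82),116,140)
"
```

```text
t 15.9 tcp [612.5  82.4 119.6] y [-0.182 -0.983 -0.   ] yaz -100.5 z [ 0.003 -0.    -1.   ] F [ 0.4  0.3 -0.2] gw 39.1 J [-0.06  0.61  1.34 -0.    1.18  1.7 ]
s 228 mean [622.6  79.4 132.9] rect [620.1  80.8] [59.6 34.6] 64.6
t 13 mean [591.   72.  131.9] rect [590.   73.1] [ 6.2 13.2] 20.5
```

View pics/c5.png

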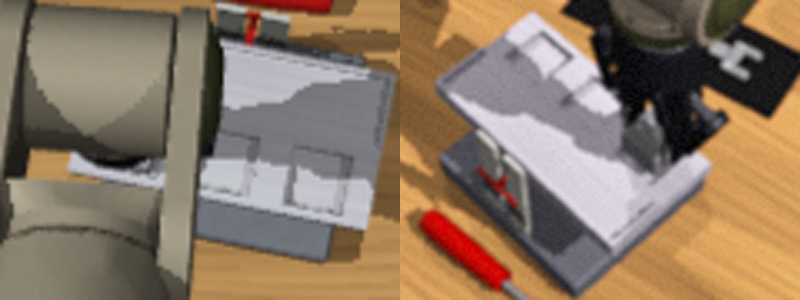

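Request:
apply_moves --targets '[[30,[0.7,0,-5],[0,0,0]],[30,[0.7,0,-9],[0,0,0]],[30,[0.7,0,-13],[0,0,0]],[30,[0.7,0,-14],[0,0,0]],[30,[0.7,0,-14],[0,0,0]],[45,[0.7,0,-14],[0,0,0]],[55,[0.7,0,-14],[0,0,0]],[55,[0.7,0,-14],[0,0,0]],[55,[0.7,0,15],[0,0,0]],[55,[0.7,0,60],[0,0,0]],[60,[-40,50,100],[0,0,0]],[60,[-80,100,100],[0,0,0]],[60,[-100,150,100],[0,0,0]],[80,[-100,200,100],[0,0,0]],[80,[-100,200,100],[0,0,0]]]'

```text
time_s: 17.5
eef_pos: [511.0, 284.8, 219.6]
ee_rot: [-0.0, 0.996, -0.091, 0.002]
force: [0.5, -0.4, 0.1]
grip_width: 0.934
grip_force: 0.0
```

```bash
python3 -c "
from h import *
pose(); snap('6')
p,W=load('top','6'); near=(np.hypot(W[...,0]-630,W[...,1]+40)<60); print('tray z',np.median(W[near][:,2]))
find('6',(613,82),106,125)
find('6',(520,352.5),35,46)
cv2.imwrite('pics/c6.png',np.hstack([cv2.resize(cv2.imread('pics/top6.png')[150:240,235:355],(400,300),interpolation=2),cv2.resize(cv2.imread('pics/scene6.png')[165:270,260:400],(400,300),interpolation=2)]))
"
```

```text
t 17.5 tcp [511.  284.8 219.6] y [-0.182 -0.983 -0.001] yaz -100.5 z [ 0.003  0.    -1.   ] F [ 0.5 -0.4  0.1] gw 79.8 J [ 0.31  0.45  1.33 -0.    1.36  2.06]
tray z 95.35594458915273
s 272 mean [615.2  83.2 116.7] rect [613.2  82.2] [42.3 41. ] 79.9
t 267 mean [611.1  83.9 117.8] rect [611.6  84.2] [40.2 40. ] 79.5
s 183 mean [521.1 352.1  39.9] rect [519.8 352.1] [40.3 31.3] 45.5
t 0
```

View pics/c6.png

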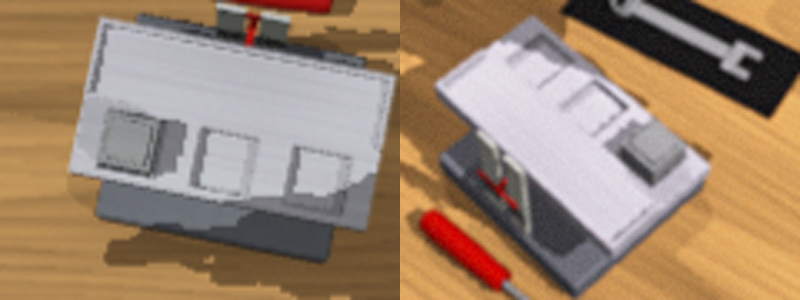

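Cap B is seated: the tray is at 95.4 and the cap top at about 117. Now to cap A.

Request:
apply_moves --targets '[[80,[-20,96,-20],[0,0,73]],[80,[-20,96,-20],[0,0,73]],[80,[-20,96,-20],[0,0,73]],[80,[-20,96,-20],[0,0,73]],[80,[-20,96,-20],[0,0,73]],[80,[-20,96,-20],[0,0,73]],[80,[-20,96,-20],[0,0,73]],[80,[-20,96,-20],[0,0,73]],[80,[-20,96,-20],[0,0,73]],[80,[-20,96,-80],[0,0,146]],[80,[-20,96,-80],[0,0,146]],[80,[-20,96,-80],[0,0,146]],[80,[-20,96,-80],[0,0,146]],[80,[-20,96,-80],[0,0,146]],[80,[-20,96,-80],[0,0,146]],[80,[-20,96,-80],[0,0,146]],[80,[-20,96,-80],[0,0,146]],[80,[-20,96,-80],[0,0,146]],[80,[-20,96,-80],[0,0,146]],[80,[-20,96,-80],[0,0,146]]]'

```text
time_s: 19.6
eef_pos: [492.5, 377.9, 138.8]
ee_rot: [-0.001, 0.38, 0.925, 0.0]
force: [-0.4, -0.1, -0.3]
grip_width: 0.94
grip_force: 0.0
```

Request:
apply_moves --targets '[[80,[0,0,0],[-31.5,-32.1,0]],[80,[0,0,0],[-31.5,-32.1,0]],[80,[0,0,0],[-31.5,-32.1,0]],[80,[0,0,0],[-31.5,-32.1,0]],[80,[0,0,0],[-31.5,-32.1,0]],[80,[0,0,0],[-31.5,-32.1,0]],[80,[0,0,0],[-31.5,-32.1,0]],[80,[0,0,0],[-31.5,-32.1,0]],[80,[0,0,-40],[-31.5,-32.1,0]],[80,[0,0,-80],[-31.5,-32.1,0]],[80,[0,0,-80],[-31.5,-32.1,0]],[80,[0,0,-80],[-31.5,-32.1,0]]]'

```text
time_s: 20.8
eef_pos: [493.0, 378.2, 60.1]
ee_rot: [0.353, 0.351, 0.855, -0.144]
force: [0.1, -0.1, 0.6]
grip_width: 0.937
grip_force: 0.0
```

```bash
python3 -c "
from h import *
pose(); snap('7')
find('7',(519.5,353),35,46)
"
```

```text
t 20.8 tcp [493.  378.2  60.1] y [0.702 0.712 0.002] yaz 45.4 z [ 0.503 -0.494 -0.709] F [ 0.1 -0.1  0.6] gw 80.0 J [ 0.76  0.8   1.41 -0.9   1.11  0.46]
s 180 mean [521.  351.6  40. ] rect [520.  352.2] [41.  31.7] 43.9
t 177 mean [518.6 354.3  40.2] rect [518.4 355. ] [40.7 30.8] 45.9
```

Request:
apply_moves --targets '[[80,[10,-10,-17],[0,0,0]],[80,[20,-19,-34],[0,0,0]],[80,[29.5,-28.3,-50],[0,0,0]],[80,[29.5,-28.3,-50],[0,0,0]],[45,[29.5,-28.3,-50],[0,0,0]],[30,[29.5,-28.3,-50],[0,0,0]],[30,[29.5,-28.3,-50],[0,0,0]],[30,[29.5,-28.3,-50],[0,0,0]],[30,[29.5,-28.3,-50],[0,0,0]],[30,[29.5,-28.3,-50],[0,0,0]],[30,[29.5,-28.3,-50],[0,0,0]]]' --squeeze 60

```text
time_s: 22.0
eef_pos: [521.8, 350.8, 10.0]
ee_rot: [0.354, 0.35, 0.855, -0.143]
force: [-2.9, 1.9, 6.5]
grip_width: 0.458
grip_force: 60.8
```

Request:
apply_moves --targets '[[30,[0,0,40],[0,0,0]],[30,[0,0,80],[0,0,0]],[30,[0,0,120],[0,0,0]],[30,[-72,20,120],[63,64.2,0]],[30,[-72,20,120],[63,64.2,0]],[30,[-72,20,120],[63,64.2,0]],[30,[-72,20,120],[63,64.2,0]],[30,[-72,20,120],[63,64.2,0]],[30,[-72,20,120],[63,64.2,0]],[30,[-72,20,120],[63,64.2,0]],[30,[-72,20,120],[63,64.2,0]],[30,[-72,20,120],[63,64.2,0]],[30,[-72,20,120],[63,64.2,0]],[30,[-72,20,120],[63,64.2,0]],[30,[-72,20,120],[63,64.2,0]],[30,[-72,20,120],[63,64.2,0]],[30,[-72,20,120],[63,64.2,0]],[30,[-72,20,120],[63,64.2,0]]]'

```text
time_s: 23.8
eef_pos: [449.4, 370.6, 129.4]
ee_rot: [-0.354, 0.35, 0.855, 0.145]
force: [0.6, 0.4, -0.8]
grip_width: 0.46
grip_force: 60.6
```

```bash
python3 -c "
from h import *
pose()"
```

```text
t 23.8 tcp [449.4 370.6 129.4] y [ 0.7    0.714 -0.   ] yaz 45.5 z [-0.505  0.495 -0.707] F [ 0.6  0.4 -0.8] gw 39.2 J [ 0.21  0.71  1.36  0.63  1.57 -0.75]
```

Request:
apply_moves --targets '[[30,[0,0,-50],[0,0,0]],[30,[0,0,-90],[0,0,0]],[30,[0,0,-110],[0,0,0]],[30,[0,0,-116],[0,0,0]],[30,[0,0,-118.5],[0,0,0]],[30,[0,0,-118.5],[0,0,0]],[60,[0,0,-118.5],[0,0,0]],[80,[0,0,-118.5],[0,0,0]],[80,[0,0,-118.5],[0,0,0]],[80,[20,-20,-90],[0,0,0]],[80,[41,-40,-61],[0,0,0]],[80,[41,-40,-10],[0,0,0]],[80,[41,-40,30],[0,0,0]]]'

```text
time_s: 25.1
eef_pos: [491.4, 329.4, 161.2]
ee_rot: [-0.355, 0.351, 0.855, 0.145]
force: [0.7, -0.1, 0.1]
grip_width: 0.936
grip_force: 0.0
```

Request:
apply_moves --targets '[[80,[50,-100,0],[-31.5,-32.1,0]],[80,[50,-100,0],[-31.5,-32.1,0]],[80,[50,-100,0],[-31.5,-32.1,0]],[80,[50,-100,0],[-31.5,-32.1,0]],[80,[50,-100,0],[-31.5,-32.1,0]],[80,[50,-100,0],[-31.5,-32.1,0]],[80,[50,-100,0],[-31.5,-32.1,0]],[80,[50,-100,0],[-31.5,-32.1,0]]]'

```text
time_s: 25.9
eef_pos: [540.8, 230.0, 158.9]
ee_rot: [-0.002, 0.379, 0.925, 0.001]
force: [0.5, -0.2, -0.2]
grip_width: 0.943
grip_force: 0.0
```

```bash
python3 -c "
from h import *
pose(); snap('8')
find('8',(442,378),20,36)
find('8',(442,378),5,20)
for ctr in ((515,263),(608,-317),(519,-266),(522.8,-355),(414.5,-261)): find('8',ctr,17,30,45)
"
```

```text
t 25.9 tcp [540.8 230.  158.9] y [0.702 0.712 0.   ] yaz 45.4 z [-0.002  0.003 -1.   ] F [ 0.5 -0.2 -0.2] gw 80.5 J [ 0.2   0.51  1.4   0.    1.23 -0.59]
s 150 mean [455.7 367.9  29.6] rect [454.5 366.4] [41.5 27.4] 47.1
t 0
s 19 mean [463.9 381.5  12.7] rect [444.1 382.2] [15.9 58.9] 88.6
t 0
s 95 mean [515.4 263.   21.9] rect [515.  262.9] [28.4 26.2] 6.4
t 17 mean [511.7 275.6  22.4] rect [511.3 275.5] [13.5  6.7] 2.9
s 68 mean [ 610.6 -317.6   21.2] rect [ 609.9 -318. ] [30.6 27. ] 31.8
t 92 mean [ 607.6 -315.4   21.4] rect [ 607.5 -315.5] [24.9 30.7] 0.2
s 63 mean [ 520.3 -267.4   21.5] rect [ 519.6 -268.2] [32.6 24.9] 40.0
t 91 mean [ 518.1 -265.4   21.8] rect [ 518.3 -265.5] [26.2 30.2] 11.7
s 58 mean [ 522.9 -355.9   21.4] rect [ 522.3 -356.7] [29.7 26.2] 79.7
t 92 mean [ 521.5 -354.    21.6] rect [ 521.3 -354.3] [26.3 29.6] 43.9
s 57 mean [ 415.2 -261.6   21.2] rect [ 413.9 -261.9] [29.5 27.9] 5.9
t 89 mean [ 413.1 -259.4   21.9] rect [ 413.3 -259.6] [25.8 26.1] 50.4
```

```bash
python3 -c "
from h import *
find('8',(456,364),22,36);find('8',(456,364),29.5,36)
p,W=load('top','8'); near=(np.hypot(W[...,0]-630,W[...,1]+40)<60); print('tray z',np.median(W[near][:,2]))
"
```

```text
s 248 mean [461.5 361.7  29.4] rect [459.5 361.4] [41.7 42. ] 46.2
t 6 mean [481.6 361.2  26.3] rect [481.3 361.9] [7.9 3.7] 51.5
s 127 mean [460.8 361.2  31.7] rect [460.5 361.6] [39.5 39.6] 44.7
t 0
tray z 95.39208983737615
```

Cap A is upright at about (458, 362.5). Re-grasp and carry it to pocket 1.

Request:
apply_moves --targets '[[80,[-40,65,-20],[0,0,0]],[80,[-82.9,132.5,-60],[0,0,0]],[80,[-82.9,132.5,-60],[0,0,0]],[80,[-82.9,132.5,-60],[0,0,0]],[80,[-82.9,132.5,-105],[0,0,0]],[80,[-82.9,132.5,-130],[0,0,0]],[80,[-82.9,132.5,-146],[0,0,0]],[80,[-82.9,132.5,-146],[0,0,0]],[45,[-82.9,132.5,-146],[0,0,0]],[30,[-82.9,132.5,-146],[0,0,0]],[30,[-82.9,132.5,-146],[0,0,0]],[30,[-82.9,132.5,-146],[0,0,0]],[30,[-82.9,132.5,-146],[0,0,0]],[30,[-82.9,132.5,-146],[0,0,0]]]' --squeeze 50

```text
time_s: 27.4
eef_pos: [458.7, 362.8, 14.2]
ee_rot: [-0.0, 0.379, 0.925, 0.001]
force: [0.4, -0.6, 6.5]
grip_width: 0.452
grip_force: 51.0
```

Request:
apply_moves --targets '[[30,[0,0,45],[0,0,0]],[30,[0,0,90],[0,0,0]],[30,[0,0,140],[0,0,0]],[30,[0,0,160],[0,0,0]],[30,[129,-421.5,160],[0,0,34]],[30,[129,-421.5,160],[0,0,34]],[30,[129,-421.5,160],[0,0,34]],[30,[129,-421.5,160],[0,0,34]],[30,[129,-421.5,160],[0,0,34]],[30,[129,-421.5,160],[0,0,34]],[30,[129,-421.5,160],[0,0,34]],[30,[129,-421.5,160],[0,0,34]],[30,[129,-421.5,160],[0,0,34]],[30,[129,-421.5,160],[0,0,34]],[30,[129,-421.5,160],[0,0,34]],[30,[129,-421.5,160],[0,0,34]]]'

```text
time_s: 29.0
eef_pos: [586.5, -57.9, 172.9]
ee_rot: [-0.001, 0.092, 0.996, 0.0]
force: [-0.1, 1.1, -1.1]
grip_width: 0.449
grip_force: 50.9
```

```bash
python3 -c "
from h import *
pose()"
```

```text
t 29.0 tcp [586.5 -57.9 172.9] y [0.183 0.983 0.   ] yaz 79.5 z [-0.003  0.001 -1.   ] F [-0.1  1.1 -1.1] gw 38.4 J [-0.3   0.5   1.38  0.    1.27 -1.68]
```

Request:
apply_moves --targets '[[30,[0,0,-40],[0,0,0]],[30,[0,0,-55],[0,0,0]],[30,[0,0,-62],[0,0,0]],[30,[0,0,-67],[0,0,0]],[30,[0,0,-71.5],[0,0,0]],[30,[0,0,-71.5],[0,0,0]],[45,[0,0,-71.5],[0,0,0]],[55,[0,0,-71.5],[0,0,0]],[55,[0,0,-71.5],[0,0,0]],[55,[0,0,-45],[0,0,0]],[55,[0,0,0],[0,0,0]],[60,[-40,-80,30],[0,0,0]],[60,[-70,-140,30],[0,0,0]],[60,[-100,-200,30],[0,0,0]],[60,[-100,-200,30],[0,0,0]],[60,[-100,-200,30],[0,0,0]]]'

```text
time_s: 30.6
eef_pos: [485.2, -262.0, 203.4]
ee_rot: [-0.001, 0.093, 0.996, -0.0]
force: [1.2, -1.0, 0.0]
grip_width: 0.698
grip_force: 0.0
```

```bash
python3 -c "
from h import *
pose(); snap('9')
p,W=load('top','9'); near=(np.hypot(W[...,0]-650,W[...,1])<30); print('tray z',np.median(W[near][:,2]))
find('9',(613,82),100,125);find('9',(587,-59),100,125)
cv2.imwrite('pics/c9.png',np.hstack([cv2.resize(cv2.imread('pics/top9.png')[150:240,235:355],(400,300),interpolation=2),cv2.resize(cv2.imread('pics/scene9.png')[165:270,260:400],(400,300),interpolation=2)]))
"
```

```text
t 30.6 tcp [ 485.2 -262.   203.4] y [ 0.186  0.983 -0.001] yaz 79.3 z [-0.002 -0.001 -1.   ] F [ 1.2 -1.   0. ] gw 59.6 J [-0.71  0.39  1.46 -0.    1.29 -2.09]
tray z 91.74274456968715
s 277 mean [615.7  83.1 111.7] rect [612.9  81.3] [42.6 41.4] 78.2
t 269 mean [610.9  83.9 112.8] rect [611.8  84.2] [40.  40.4] 79.1
s 245 mean [590.5 -57.1 111.4] rect [587.2 -59.1] [41.5 42.1] 80.4
t 264 mean [586.1 -56.8 112.9] rect [586.8 -57. ] [39.9 40.5] 79.8
```

View pics/c9.png

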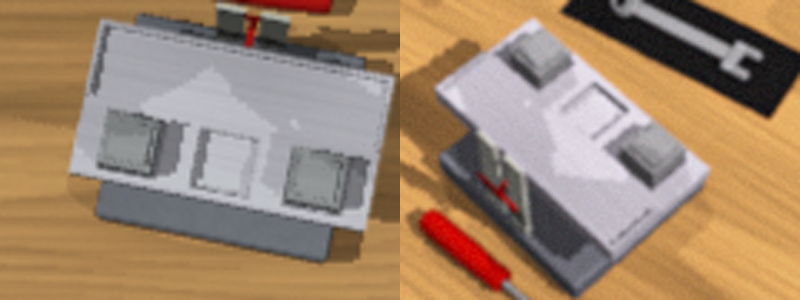

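Both caps are seated: tops level at 112, tray at about 91. The tray is still well above the upper mark, so step 2 is met. Now the slugs, starting with the one at (414, -260).

Request:
apply_moves --targets '[[58,[-40,-1.4,-45],[0,0,0]],[58,[-73.2,-1.4,-80],[0,0,0]],[58,[-73.2,-1.4,-125],[0,0,0]],[58,[-73.2,-1.4,-160],[0,0,0]],[58,[-73.2,-1.4,-185],[0,0,0]],[58,[-73.2,-1.4,-195],[0,0,0]],[58,[-73.2,-1.4,-195],[0,0,0]],[35,[-73.2,-1.4,-195],[0,0,0]],[18,[-73.2,-1.4,-195],[0,0,0]],[18,[-73.2,-1.4,-195],[0,0,0]],[18,[-73.2,-1.4,-195],[0,0,0]],[18,[-73.2,-1.4,-195],[0,0,0]],[18,[-73.2,-1.4,-195],[0,0,0]]]' --squeeze 50

```text
time_s: 32.0
eef_pos: [414.4, -260.9, 9.3]
ee_rot: [-0.0, 0.092, 0.996, -0.001]
force: [-0.2, 0.5, 6.0]
grip_width: 0.303
grip_force: 49.6
```

Request:
apply_moves --targets '[[18,[0,0,50],[0,0,0]],[18,[0,0,100],[0,0,0]],[18,[20,20,140],[0,0,0]],[18,[230,181.9,140],[0,0,0]],[18,[230,181.9,140],[0,0,0]],[18,[230,181.9,140],[0,0,0]],[18,[230,181.9,140],[0,0,0]],[18,[230,181.9,140],[0,0,0]],[18,[230,181.9,140],[0,0,0]],[18,[230,181.9,140],[0,0,0]],[18,[230,181.9,115],[0,0,0]],[18,[230,181.9,100],[0,0,0]],[18,[230,181.9,93],[0,0,0]],[18,[230,181.9,91],[0,0,0]],[18,[230,181.9,91],[0,0,0]],[30,[230,181.9,91],[0,0,0]],[40,[230,181.9,91],[0,0,0]],[40,[230,181.9,91],[0,0,0]],[40,[230,181.9,130],[0,0,0]]]'

```text
time_s: 33.9
eef_pos: [641.4, -77.9, 133.6]
ee_rot: [-0.006, 0.092, 0.996, 0.001]
force: [0.6, 0.1, 1.1]
grip_width: 0.467
grip_force: 0.0
```

```bash
python3 -c "
from h import *
pose()"
```

```text
t 33.9 tcp [641.4 -77.9 133.6] y [0.183 0.983 0.001] yaz 79.4 z [-0.012  0.003 -1.   ] F [0.6 0.1 1.1] gw 39.9 J [-0.3   0.67  1.21 -0.    1.28 -1.69]
```

Request:
apply_moves --targets '[[50,[0,0,35],[0,0,0]],[58,[-125,-187.4,40],[0,0,0]],[58,[-125,-187.4,40],[0,0,0]],[58,[-125,-187.4,40],[0,0,0]],[58,[-125,-187.4,30],[0,0,0]],[58,[-125,-187.4,0],[0,0,0]],[58,[-125,-187.4,-50],[0,0,0]],[58,[-125,-187.4,-90],[0,0,0]],[58,[-125,-187.4,-115],[0,0,0]],[58,[-125,-187.4,-129],[0,0,0]],[58,[-125,-187.4,-129],[0,0,0]],[35,[-125,-187.4,-129],[0,0,0]],[18,[-125,-187.4,-129],[0,0,0]],[18,[-125,-187.4,-129],[0,0,0]],[18,[-125,-187.4,-129],[0,0,0]],[18,[-125,-187.4,-129],[0,0,0]],[18,[-125,-187.4,-129],[0,0,0]]]'

```text
time_s: 35.6
eef_pos: [519.5, -266.5, 10.8]
ee_rot: [0.0, 0.092, 0.996, -0.001]
force: [-0.8, 0.7, 6.2]
grip_width: 0.299
grip_force: 49.1
```

```bash
python3 -c "
from h import *
pose(); snap('a')
p,W=load('top','a')
for c in ((630,30),(600,12)):
    near=(np.hypot(W[...,0]-c[0],W[...,1]-c[1])<12); print('tray z',np.median(W[near][:,2]))
find('a',(644,-79),97,125,28)
cv2.imwrite('pics/ca.png',np.hstack([cv2.resize(cv2.imread('pics/top9.png')[150:240,235:355],(400,300),interpolation=2),cv2.resize(cv2.imread('pics/scenea.png')[165:270,260:400],(400,300),interpolation=2)]))
"
```

```text
t 35.6 tcp [ 519.5 -266.5   10.8] y [ 0.183  0.983 -0.002] yaz 79.4 z [ 0.    -0.002 -1.   ] F [-0.8  0.7  6.2] gw 25.5 J [-0.67  0.69  1.53 -0.    0.92 -2.06]
tray z 84.59294520796846
tray z 77.05118424196007
s 101 mean [645.2 -78.3 105.7] rect [643.8 -79.9] [28.7 27.5] 58.7
t 103 mean [642.4 -76.8 106.5] rect [642.5 -77.2] [28.5 26.7] 45.4
```

Slug 1 stands on the strip and the tray is at 84.6. Slug 2 is held; taking it to y = -27.

Request:
apply_moves --targets '[[18,[0,0,50],[0,0,0]],[18,[0,0,100],[0,0,0]],[18,[15,30,140],[0,0,0]],[18,[135.5,240,140],[0,0,0]],[18,[135.5,240,140],[0,0,0]],[18,[135.5,240,140],[0,0,0]],[18,[135.5,240,140],[0,0,0]],[18,[135.5,240,140],[0,0,0]],[18,[135.5,240,140],[0,0,0]],[18,[135.5,240,140],[0,0,0]],[18,[135.5,240,110],[0,0,0]],[18,[135.5,240,95],[0,0,0]],[18,[135.5,240,87],[0,0,0]],[18,[135.5,240,85],[0,0,0]],[18,[135.5,240,85],[0,0,0]],[30,[135.5,240,85],[0,0,0]],[40,[135.5,240,85],[0,0,0]],[40,[135.5,240,85],[0,0,0]],[40,[135.5,240,120],[0,0,0]],[40,[135.5,240,160],[0,0,0]]]'

```text
time_s: 37.7
eef_pos: [653.5, -25.7, 168.7]
ee_rot: [-0.003, 0.092, 0.996, 0.0]
force: [-0.2, 0.9, 0.5]
grip_width: 0.471
grip_force: 0.0
```

Request:
apply_moves --targets '[[58,[-132.5,-328.9,10],[0,0,0]],[58,[-132.5,-328.9,10],[0,0,0]],[58,[-132.5,-328.9,10],[0,0,0]],[58,[-132.5,-328.9,10],[0,0,0]],[58,[-132.5,-328.9,10],[0,0,0]],[58,[-132.5,-328.9,10],[0,0,0]],[58,[-132.5,-328.9,0],[0,0,0]],[58,[-132.5,-328.9,-40],[0,0,0]],[58,[-132.5,-328.9,-85],[0,0,0]],[58,[-132.5,-328.9,-85],[0,0,0]]]'

```text
time_s: 38.7
eef_pos: [519.2, -353.0, 78.4]
ee_rot: [-0.005, 0.092, 0.996, 0.003]
force: [1.2, 0.5, -0.2]
grip_width: 0.673
grip_force: 0.0
```

```bash
python3 -c "
from h import *
pose(); snap('b')
p,W=load('top','b')
for c in ((630,30),(600,12)):
    near=(np.hypot(W[...,0]-c[0],W[...,1]-c[1])<12); print('tray z',np.median(W[near][:,2]))
find('b',(654,-26),88,125,25); find('b',(644,-79),88,125,25)
for ctr in ((515,263),(522.8,-355)): find('b',ctr,17,30,45)
"
```

```text
t 38.7 tcp [ 519.2 -353.    78.4] y [0.184 0.983 0.006] yaz 79.4 z [-0.01   0.008 -1.   ] F [ 1.2  0.5 -0.2] gw 57.5 J [-0.78  0.69  1.33 -0.    1.14 -2.17]
tray z 77.07107379789409
tray z 69.63618380643993
s 109 mean [655.7 -25.6  98.1] rect [653.5 -27.5] [32.3 25.6] 37.9
t 103 mean [652.7 -24.1  99.2] rect [653.  -24.3] [25.7 29.8] 72.2
s 104 mean [645.6 -78.1  98.3] rect [643.6 -78.8] [29.4 28.2] 9.6
t 104 mean [642.3 -76.3  98.6] rect [642.9 -76.6] [27.  27.7] 19.7
s 92 mean [515.2 263.   21.8] rect [514.8 262.9] [30.5 26.1] 6.0
t 93 mean [513.7 265.3  22.2] rect [513.5 265.5] [26.8 28.1] 35.4
s 58 mean [ 523.4 -356.5   21.2] rect [ 524.2 -356.3] [25.8 28.5] 27.8
t 0
```

Request:
apply_moves --targets '[[58,[0,0,-40],[0,0,0]],[58,[0,0,-65],[0,0,0]],[58,[0,0,-75],[0,0,0]],[58,[0,0,-75],[0,0,0]],[35,[0,0,-75],[0,0,0]],[18,[0,0,-75],[0,0,0]],[18,[0,0,-75],[0,0,0]],[18,[0,0,-75],[0,0,0]],[18,[0,0,-75],[0,0,0]],[18,[0,0,-75],[0,0,0]]]'

```text
time_s: 39.8
eef_pos: [522.6, -355.5, 11.4]
ee_rot: [0.0, 0.092, 0.996, -0.001]
force: [-1.3, 1.1, 7.2]
grip_width: 0.324
grip_force: 48.7
```

Request:
apply_moves --targets '[[18,[0,0,50],[0,0,0]],[18,[0,0,100],[0,0,0]],[18,[15,30,140],[0,0,0]],[18,[142.3,382,145],[0,0,0]],[18,[142.3,382,145],[0,0,0]],[18,[142.3,382,145],[0,0,0]],[18,[142.3,382,145],[0,0,0]],[18,[142.3,382,145],[0,0,0]],[18,[142.3,382,145],[0,0,0]],[18,[142.3,382,145],[0,0,0]],[18,[142.3,382,145],[0,0,0]],[18,[142.3,382,145],[0,0,0]],[18,[142.3,382,145],[0,0,0]],[18,[142.3,382,145],[0,0,0]]]'

```text
time_s: 41.2
eef_pos: [663.8, 26.0, 154.2]
ee_rot: [-0.001, 0.093, 0.996, -0.0]
force: [0.8, -0.6, -1.1]
grip_width: 0.325
grip_force: 49.7
```

Request:
apply_moves --targets '[[18,[0,0,-35],[0,0,0]],[18,[0,0,-55],[0,0,0]],[18,[0,0,-64],[0,0,0]],[18,[0,0,-67],[0,0,0]],[18,[0,0,-67],[0,0,0]],[30,[0,0,-67],[0,0,0]],[40,[0,0,-67],[0,0,0]],[40,[0,0,-67],[0,0,0]],[40,[0,0,-30],[0,0,0]],[40,[0,0,20],[0,0,0]],[50,[-148.5,236.5,20],[0,0,0]],[58,[-148.5,236.5,20],[0,0,0]],[58,[-148.5,236.5,20],[0,0,0]],[58,[-148.5,236.5,20],[0,0,0]],[58,[-148.5,236.5,20],[0,0,0]],[58,[-148.5,236.5,20],[0,0,0]],[58,[-148.5,236.5,-20],[0,0,0]],[58,[-148.5,236.5,-60],[0,0,0]],[58,[-148.5,236.5,-60],[0,0,0]]]'

```text
time_s: 43.1
eef_pos: [512.8, 263.3, 89.7]
ee_rot: [-0.005, 0.092, 0.996, -0.001]
force: [-0.5, -0.1, 0.8]
grip_width: 0.675
grip_force: 0.0
```

```bash
python3 -c "
from h import *
pose(); snap('c')
p,W=load('top','c')
for c in ((625,50),(600,12)):
    near=(np.hypot(W[...,0]-c[0],W[...,1]-c[1])<10); print('tray z',np.median(W[near][:,2]))
for c in ((664,27),(654,-26),(644,-79)): find('c',c,80,125,25)
for ctr in ((515,263),(608,-317)): find('c',ctr,17,30,45)
"
```

```text
t 43.1 tcp [512.8 263.3  89.7] y [ 0.183  0.983 -0.004] yaz 79.5 z [-0.011 -0.002 -1.   ] F [-0.5 -0.1  0.8] gw 57.6 J [ 0.27  0.57  1.5   0.    1.08 -1.12]
tray z 69.46147836237037
tray z 62.60165175009365
s 118 mean [665.8  27.3  90.5] rect [664.6  25.8] [28.1 28.7] 43.3
t 106 mean [662.9  28.9  91.6] rect [663.2  29.2] [29.7 26.9] 75.1
s 110 mean [655.9 -25.3  90.4] rect [654.8 -27. ] [30.2 25.7] 37.6
t 99 mean [652.5 -24.1  91.6] rect [652.7 -24. ] [25.9 27.8] 71.6
s 105 mean [645.6 -77.7  90.3] rect [644.7 -78.7] [29.  26.8] 48.9
t 103 mean [642.2 -76.8  91.4] rect [642.5 -77.2] [26.2 27.8] 17.6
s 94 mean [515.4 263.   21.8] rect [515.8 262.9] [28.5 26. ] 5.6
t 0
s 64 mean [ 610.8 -317.6   21.4] rect [ 610.  -318.3] [28.1 28.6] 70.1
t 91 mean [ 607.2 -315.4   22.1] rect [ 607.2 -314.9] [25.4 29.2] 1.1
```

Three slugs bring the tray to about 30.5–31 mm, just on the edge of the band. A fourth should give about 37.5, so I'm taking the slug at (515, 264).

Request:
apply_moves --targets '[[58,[0,0,-40],[0,0,0]],[58,[0,0,-70],[0,0,0]],[58,[0,0,-84],[0,0,0]],[58,[0,0,-84],[0,0,0]],[35,[0,0,-84],[0,0,0]],[18,[0,0,-84],[0,0,0]],[18,[0,0,-84],[0,0,0]],[18,[0,0,-84],[0,0,0]],[18,[0,0,-84],[0,0,0]],[18,[0,0,-84],[0,0,0]]]'

```text
time_s: 44.2
eef_pos: [516.8, 264.1, 12.2]
ee_rot: [0.001, 0.092, 0.996, 0.001]
force: [-0.6, -0.8, 7.2]
grip_width: 0.316
grip_force: 48.7
```

Request:
apply_moves --targets '[[18,[0,0,50],[0,0,0]],[18,[0,0,100],[0,0,0]],[18,[0,0,140],[0,0,0]],[18,[158.3,-183.4,140],[0,0,0]],[18,[158.3,-183.4,140],[0,0,0]],[18,[158.3,-183.4,140],[0,0,0]],[18,[158.3,-183.4,140],[0,0,0]],[18,[158.3,-183.4,140],[0,0,0]],[18,[158.3,-183.4,140],[0,0,0]],[18,[158.3,-183.4,110],[0,0,0]],[18,[158.3,-183.4,85],[0,0,0]],[18,[158.3,-183.4,75],[0,0,0]],[18,[158.3,-183.4,71],[0,0,0]],[18,[158.3,-183.4,71],[0,0,0]],[30,[158.3,-183.4,71],[0,0,0]],[40,[158.3,-183.4,71],[0,0,0]],[40,[158.3,-183.4,71],[0,0,0]],[40,[158.3,-183.4,110],[0,0,0]],[40,[158.3,-183.4,155],[0,0,0]]]'

```text
time_s: 46.1
eef_pos: [672.9, 80.3, 164.6]
ee_rot: [-0.003, 0.092, 0.996, 0.0]
force: [-0.1, 0.2, 2.1]
grip_width: 0.465
grip_force: 0.0
```

Request:
apply_moves --targets '[[40,[-150,170,50],[0,0,0]],[40,[-150,170,50],[0,0,0]],[40,[-150,170,50],[0,0,0]],[40,[-150,170,50],[0,0,0]],[40,[-150,170,50],[0,0,0]],[40,[-150,170,50],[0,0,0]],[40,[-150,170,50],[0,0,0]],[40,[-150,170,50],[0,0,0]],[40,[-150,170,50],[0,0,0]],[40,[-150,170,50],[0,0,0]],[40,[-150,170,50],[0,0,0]],[40,[-150,170,50],[0,0,0]]]'

```text
time_s: 47.3
eef_pos: [523.9, 250.1, 214.7]
ee_rot: [-0.001, 0.092, 0.996, 0.0]
force: [0.5, -0.4, -0.2]
grip_width: 0.467
grip_force: 0.0
```

```bash
python3 -c "
from h import *
pose(); snap('d')
p,W=load('top','d')
for c in ((625,50),(610,-20),(600,12)):
    near=(np.hypot(W[...,0]-c[0],W[...,1]-c[1])<8); print('tray z',np.median(W[near][:,2]))
for c in ((673.8,80),(664,27),(654,-26),(644,-79)): find('d',c,74,125,25)
find('d',(613,82),75,125);find('d',(587,-59),75,125)
find('d',(608,-317),17,30,45)
cv2.imwrite('pics/cd.png',np.hstack([cv2.resize(cv2.imread('pics/topd.png')[150:300,220:420],(400,300),interpolation=2),cv2.resize(cv2.imread('pics/scened.png')[165:270,260:400],(400,300),interpolation=2)]))
"
```

```text
t 47.3 tcp [523.9 250.1 214.7] y [ 0.184  0.983 -0.   ] yaz 79.4 z [-0.003  0.    -1.   ] F [ 0.5 -0.4 -0.2] gw 39.9 J [ 0.24  0.45  1.35  0.    1.35 -1.14]
tray z 63.67980161944581
tray z 64.36782102033624
tray z 56.27579708602525
s 124 mean [674.5  81.2  84.5] rect [673.4  80.6] [27.6 29.1] 87.6
t 103 mean [670.9  82.3  85.8] rect [671.2  82.7] [26.6 29.3] 33.7
s 110 mean [666.2  27.2  84.9] rect [665.2  26.4] [26.6 28.6] 52.4
t 102 mean [662.6  28.7  85.8] rect [662.8  28.8] [26.  29.6] 45.3
s 105 mean [656.  -25.5  85. ] rect [655.5 -26.7] [31.1 25.7] 37.5
t 102 mean [652.6 -23.9  85.9] rect [653.4 -24.1] [26.1 29.1] 72.5
s 101 mean [645.5 -77.9  84.4] rect [644.  -78.6] [31.5 26.1] 40.8
t 103 mean [642.1 -76.7  85.4] rect [642.  -77.4] [28.6 26.3] 46.5
s 257 mean [615.   83.2  85. ] rect [612.7  81.4] [42. 41.] 77.7
t 250 mean [611.2  84.1  86. ] rect [611.7  84.2] [40.3 40.2] 79.1
s 225 mean [590.  -57.6  84.7] rect [587.6 -59.8] [42.6 43.5] 78.1
t 247 mean [586.1 -56.8  85.6] rect [586.6 -57. ] [39.7 39.9] 79.5
s 70 mean [ 610.7 -317.5   21.3] rect [ 611.1 -317.2] [31.4 26.8] 41.5
t 89 mean [ 607.6 -315.5   21.8] rect [ 607.4 -315. ] [25.  29.3] 0.0
```

View pics/cd.png

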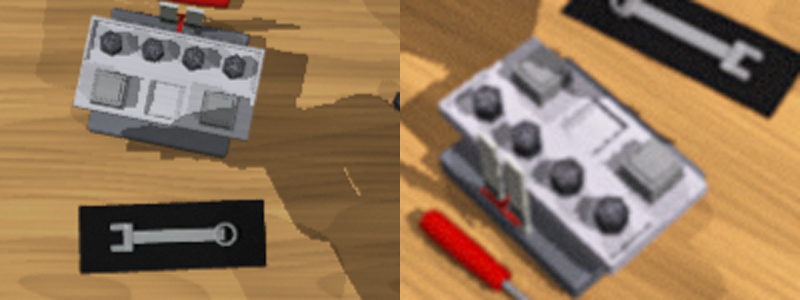

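The last view shows four slugs standing on the strip at crop pixels (111,42), (153,48), (194,58) and (234,66), with both caps seated and the spanner on the mat. The tray is sunk about 37 mm, and the fifth slug is still on the bench.

```bash
python3 -c "
from rig import ctrl
print(ctrl.finish_job())"
```

```text
the job is handed in; nothing more can be done
None
```

The job is handed in, with no verdict returned: the spanner is on the mat, both caps present are seated rim down in pockets 1 and 3, four slugs are on the strip with the tray sunk about 37 mm, and the spare slug is on the bench.

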